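# Complete a hospital kit with a vial from a sprung-flap dispenser

### The arm

A 6-joint arm with a two-finger parallel gripper is mounted at the origin on the work surface. World frame = base frame: x ahead of the robot, y to its left, z up, the work surface at z = 0. Lengths are in mm, angles in degrees, forces in N, time in s.
With the tool pointing down it reaches from about 400 to 925 mm from the base axis. Payload 12.5 kg.
Tool frame: the origin (TCP) lies midway between the tips of the shut fingers; the grasp point (between the pads) lies 19 mm behind it (arm.grasp_offset is the distance from the TCP to the grasp point, in mm); z points along the fingers, x is the direction in which the jaws open and shut, and the axes are right-handed (so a half turn about z gives the same grasp; the last joint's range is limited). The gripper opens to 95 mm and grips with 3 to 60 N. Pads are 20 mm wide; open, the fingers measure 119 mm over their backs; the gripper's body (75 mm by 180 mm) begins 59 mm behind the grasp point.
Start: joints at [-82.025, 28.126, 89.318, -0, 62.55, -6.05], TCP at [151.499, -606.379, 214.661] pointing down, gripper open.
Joint ranges: [-177.58, 177.58], [-47.91, 125.51], [2.72, 160], [-65.01, 245.01], [3.68, 167.84], [-153.87, 153.87]. Speed limits (degrees/s): [127.2, 127.2, 159.86, 180, 180, 180].

### API

Orientations are given as [roll, pitch, yaw] about the fixed x, y, z axes, in that order (R = Rz(yaw) Ry(pitch) Rx(roll)).
In Python, from rig import get_state, imaging, job, arm gives the robot as it stands.
- The arm moves only by the tool apply_moves, never from a script. Its argument "commands" is a list of rows, each a list of 2 entries, a list of its own where there are three numbers: the shift along the tool's x, y, z normalised to -1 to 1, where 1 is 3 cm, then the turn, a rotation vector about the tool's x, y, z normalised to -1 to 1, where 1 is 4 degrees. In form: [[[tx, ty, tz], [wx, wy, wz]], ...]. A call has 1 to 10 rows; each row shifts and turns the pose as measured when the row begins, along the tool's axes as they then stand; what a row does not reach is not made up. A row lasts 1/8 s, in which the tool goes at most 62.5 mm and 10.7 degrees, less where a joint would pass 70% of its speed; a pose out of reach is approached as far as the arm can. A call with a number of a shift or a turn outside -1 to 1 is refused whole. A call with a gripper value outside its range is refused whole. "jaw" is the closure, from -1 (fully open) to 1 (shut), so that 0 is half open, set as the call begins (left out, the last holds). The fingers move at their own pace and stop on an object; "newtons" is the grip in N (left out, the last holds). Time passes only in rows, so rows that do not move let the fingers close. It gives the time, the measured TCP pose, the force and the opening at its end, in the units of the state.
- get_state(): the state, without advancing time (a new reading comes with each control period).
- imaging.snapshot(name): name is "scene" or "top"; returns (picture, depth): 420x560x3 uint8, red, green, blue; 420x560 float32, mm along the optical axis (not along the pixel's ray), 0 where there is no reading.
- imaging.camera_params(name): a dict with "camera_matrix" (3x3 intrinsics, pixels), "extrinsics" (4x4, takes a point from camera to world coordinates). Camera axes: x right, y down, z forward; pixel columns grow to the right and rows downward; lengths in mm; the calibration is good to about 2 mm. A picture is of the moment at which its call begins. camera_params takes no time and is no camera call.
- job.finish_job(): hands the job in, once; it reports no verdict.
Trained networks look in the newest picture that a camera, given by its name, has taken for a name from the list of things; names that differ only in an ending like _2 or _b are one class to them, and where a whole thing is asked for, a point or a joint stands for the part that bears it (a point fixed in the world has none). Each returns a list of dicts, best first, with "score" (0 to 1); they miss things now and then, are a little off and sometimes report something else, mostly with a low value. They report only what shows in the picture. A call takes as long as a camera call.
- imaging.find_in(query, camera): "uv" ([column, row] in pixels, amid what is visible of it).
- imaging.mark_of(query, camera): "uv" ([column, row] in pixels: a listed point, or the origin of a listed thing).
The state is a dict: "t": time; "joint_positions": joint angles; "joint_vel": joint speeds; "joint_efforts": joint torques, N m; "eef_pos": TCP position; "eef_rot": TCP orientation; "ft_force": force on the tool from outside, world axes, zero at the start; "wrist_torque": the same for the moment, N m; "finger_gap": finger opening in mm.
Only numpy, scipy, OpenCV 4.12 (cv2) and the standard library are available. Lean on these libraries where they do the work, as an engineer would, in place of code of your own. Each camera call takes 0.05 s, during which the arm holds its last target.

### The job

Complete the medicine kit: slide the kit box's clear cover fully open, then pull the dispenser's spring-loaded flap open and hold it there while you take out the orange-capped vial, and let the flap shut. Set the vial down upright in the kit's empty pocket by hand (do not drop it in), let go of it, and then slide the cover fully closed over it. Leave the blue-capped vial standing where it is in the dispenser, and do not disturb the jar or the carton.

Things in the scene. Friction and masses are not known exactly. Their poses are not given: they have to be found in the camera images.
- dispenser: White vial bin fixed to the counter, 110 (x) x 190 (y) mm; origin under its centre, front to its own -x (robot side), yaw within 0.3 rad. Floor top 12 mm up; rear wall 45 mm high with inner face at x = +51; side walls 64 mm, 3 mm thick. Front and front part of the top are one clear flap. Two vials stand behind it about 42 mm either side of the middle; which is which varies.
- flap (a joint): Angle of the clear flap: 0 shut, up to 1.3 rad as its top swings towards its -x. Hinged at the foot of the front: a front panel 60 mm high, then a roof (top 71.5 mm above the counter) reaching 40 mm back over the vials. A weak spring always shuts it (1 to 2 N at the rib). At 0.58 rad the roof's rear edge is at the hinge's x, 83 mm up; at 1.0 rad 30 mm in front, 77 mm up: go that wide.
- flap_rib (a point): Mid top rear edge of the yellow rib along the roof's rear edge: 182 mm long (y), 4 mm thick, 14 mm above the roof, rear face flush with the roof's edge. Moves with the flap; shut it is at x = -15, z = 85.5 mm in the dispenser's frame. Push its rear face to -x to open; the outside of the nearer, well-spread finger can hold the flap open while the fingers straddle a vial (closing along x).
- flap_hinge (a point): Middle of the flap's hinge line, along the dispenser's y, at x = -55, z = 10 mm in the dispenser's frame.
- vial_orange: The vial to fetch: loose glass vial with orange cap, upright, 52 mm tall, body 28 mm diameter up to 41 mm, cap 22 mm diameter above; about 45 g. Origin at the centre of its underside, z along its axis. It starts about 26 mm behind the flap's hinge.
- vial_blue: Same vial with a blue cap, also standing in the dispenser; leave it. Its axis is about 74 to 94 mm from the orange one's.
- kit: White kit box fixed to the counter, 124 (x) x 250 (y) mm; origin under its centre. Front and rear walls (x = -58 and +58, 4 mm thick) 40 mm high; end wall at y = -122 mm is 62 mm high. The -y half is the empty pocket, the +y half a 40 mm high grey deck with three lying syringes (tops 54 mm up).
- pocket (a point): Centre of the empty pocket's floor, 5 mm above the counter, in the kit's frame at y = -62 mm. The pocket is 112 (x) x 116 (y) mm inside; a vial standing anywhere in it is fine.
- cover (a joint): Position (m) of the kit's clear sliding cover: 0 closed over the pocket, 0.114 fully open over the deck; opens along the kit's +y, about 1.5 N friction, stays where left. Starts closed or up to 15 mm ajar. Its roof top is 67 mm above the counter, 114 mm long along y.
- cover_grip (a point): Centre of the top face of the cover's blue handle bar, 97 mm above the counter. The bar is 60 mm long along the kit's x, 12 mm wide along y and stands 30 mm above the cover's roof; it moves with the cover.
- jar: White jar with green lid, 52 mm diameter, 75 mm high, loose bystander beyond the work; origin under its centre.
- carton: Cardboard carton, 45 x 75 x 50 mm high, loose bystander beyond the work; origin under its centre.

How it is judged (in metres and radians):
On the way, in this order (a step that is already met when the one before it is completed fails the run):
1. the kit's cover is slid open, clear of the pocket (at least 95 mm) (value of joint cover above 0.095 m), for 0.1 s.
2. the orange-capped vial is lifted at least 30 mm off the dispenser's floor, in the fingers, while the flap is held open (at least 0.25 rad) (value of joint flap above 0.25 rad and z of vial_orange in the frame of dispenser above 0.042 m and contact force between the fingers and vial_orange above 0.3 N), for 0.05 s.
3. the vial, still in the fingers, is lowered to within 12 mm of the pocket's floor, so it is not dropped in (contact force between the fingers and vial_orange above 0.3 N and z of vial_orange in the frame of pocket below 0.012 m and x of vial_orange in the frame of pocket between -0.055 and 0.055 m and y of vial_orange in the frame of pocket between -0.055 and 0.055 m), for 0.05 s.
4. the vial is let go, standing upright in the pocket, with the cover still open (at least 60 mm) (contact force between the fingers and vial_orange below 0.1 N and angle between vial_orange's own z axis and vertical below 0.15 rad and z of vial_orange in the frame of pocket below 0.006 m and value of joint cover above 0.06 m), for 0.1 s.
At the end, for the whole second after the job is handed in: The orange-capped vial stands upright (within 0.15 rad) and at rest on the floor of the kit's pocket, the cover is closed over it (within 6 mm), the dispenser's flap is shut (below 0.06 rad), and the blue-capped vial still stands in the dispenser, moved less than 20 mm (value of joint cover below 0.006 m and value of joint flap below 0.06 rad and angle between each of vial_orange, vial_blue's own z axis and vertical below 0.15 rad and linear speed of vial_orange below 0.02 m/s and z of vial_orange in the frame of pocket between -0.006 and 0.006 m and x of vial_orange in the frame of pocket between -0.055 and 0.055 m and y of vial_orange in the frame of pocket between -0.055 and 0.055 m and distance of vial_blue from where it was at the start of the episode below 0.02 m); the robot touches nothing.
It fails at once if the blue-capped vial is knocked over or lifted out (tilted over 0.6 rad or moved over 30 mm) (angle between vial_blue's own z axis and vertical above 0.6 rad or distance of vial_blue from where it was at the start of the episode above 0.03 m).
It fails at once if the jar or the carton is moved over 25 mm or tipped over (over 0.5 rad) (distance of any of jar, carton from where it was at the start of the episode above 0.025 m or angle between any of jar, carton's own z axis and vertical above 0.5 rad).
It also fails if it takes over 64 s, if anything falls off the work surface, if the arm or the gripper's body presses on something with over 40 N, if the wrist force passes 120 N, or if a joint passes its speed limit or range.

## Working session

There is one attempt and no reset: what is moved stays moved. The work goes in short steps, Python scripts to look and compute and a tool call to move; the robot and the scene stay as the last step left them, time stands still between calls to the robot, and variables do not carry over. Pictures are saved under pics/ and viewed, and the job is handed in when it is done.

Besides the shell and the picture viewer there is one more tool, called after ">>>" by a JSON object that holds its "method" and its "body", one argument or row to a line. apply_moves: Moves the arm, as the interface text tells. Scaled input: -1 to 1 covers 3 cm each way for a shift and 4 degrees each way for a turn. Its arguments: {"type":"object","properties":{"commands":{"type":"array","items":{"type":"array"}},"jaw":{"type":"number"},"newtons":{"type":"number"}},"required":["commands"]}

```bash
ls; mkdir -p pics
python3 - <<'E'
from rig import get_state, imaging, job, arm
import cv2
print(get_state())
for n in ("scene","top"):
    p,d=imaging.snapshot(n); cv2.imwrite(f"pics/{n}0.png",p[:,:,::-1])
    c=imaging.camera_params(n); print(c)
    for q in ("dispenser","flap_rib","flap_hinge","vial_orange","vial_blue","kit","pocket","cover_grip","jar","carton"):
        print(n,q,[(x['uv'],round(x['score'],2)) for x in imaging.mark_of(q,n)][:2])
print(get_state()['t'])
E
```

```text
pics
{'t': 0.0, 'joint_positions': array([-8.20246610e+01,  2.81653166e+01,  8.93506974e+01, -1.83226032e-03,
        6.25485338e+01, -6.05235239e+00]), 'joint_vel': array([0.02017323, 0.07900302, 0.03927212, 0.13140386, 0.01797434,
       0.10067241]), 'joint_efforts': array([-2.62897656e-04, -6.12644148e+01, -2.58180678e+01,  6.92770234e-02,
        4.82588774e-02, -8.59797728e-05]), 'eef_pos': array([ 151.45419515, -606.11841322,  214.04562975]), 'eef_rot': array([-1.79994810e+02,  6.43594058e-02, -7.59714601e+01]), 'ft_force': array([-0.37585302,  0.57014014,  0.60603634]), 'wrist_torque': array([0.02182852, 0.01720759, 0.02754778]), 'finger_gap': 95.02462936959863}
{'camera_matrix': array([[435.22239989,   0.        , 281.47779325],
       [  0.        , 435.22239989, 212.09463145],
       [  0.        ,   0.        ,   1.        ]]), 'extrinsics': array([[-1.99401132e-01,  5.48486954e-01, -8.12035251e-01,
         1.30637193e+03],
       [ 9.79664998e-01,  1.30409146e-01, -1.52479334e-01,
         1.21459242e+02],
       [ 2.22638976e-02, -8.25927064e-01, -5.63337202e-01,
     
[... 692 characters left out ...]
   ]]), 'extrinsics': array([[ 2.06078932e-02, -9.95425547e-01,  9.32914540e-02,
         5.40663308e+02],
       [-9.99333306e-01, -2.33214060e-02, -2.80901327e-02,
         4.82282416e+00],
       [ 3.01373235e-02, -9.26503787e-02, -9.95242508e-01,
         9.58009411e+02],
       [ 0.00000000e+00,  0.00000000e+00,  0.00000000e+00,
         1.00000000e+00]])}
top dispenser [([174.8, 237.7], 0.75)]
top flap_rib [([166.0, 244.6], 0.86)]
top flap_hinge []
top vial_orange []
top vial_blue [([193.9, 250.8], 0.36)]
top kit [([352.1, 248.2], 0.66)]
top pocket []
top cover_grip [([371.0, 246.4], 0.72), ([165.2, 244.9], 0.48)]
top jar [([235.3, 133.6], 0.79)]
top carton [([370.8, 136.6], 0.76)]
1.1
```

View pics/scene0.png

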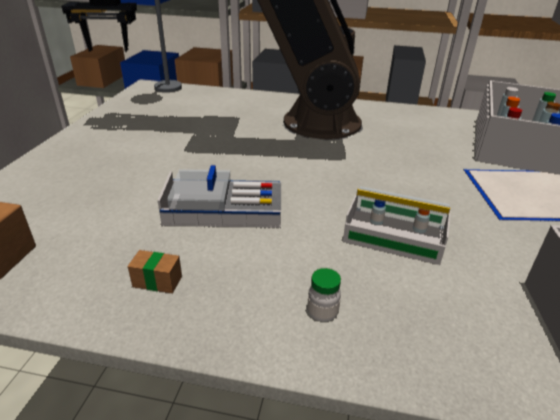

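View pics/top0.png

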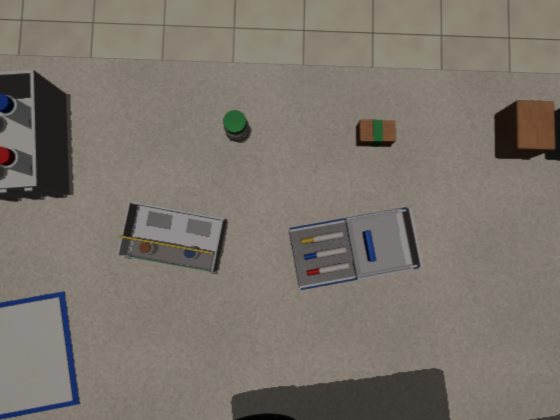

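The scene view shows the dispenser with the blue vial at (378,212) and the orange one at (422,218), and the cover handle at (211,178). The top view shows the rib running from (122,237) to (211,252), the handle at (370,246), and the jar and carton further out. Next I measure the colour blobs using depth and two-view triangulation.

```bash
cat > h.py <<'E'
import numpy as np, cv2
from rig import get_state, imaging, job, arm
def cam(n):
    c=imaging.camera_params(n); return c['camera_matrix'],c['extrinsics']
def ray(n,uv):
    K,E=cam(n); d=np.linalg.inv(K)@np.array([uv[0],uv[1],1.]); return E[:3,3],E[:3,:3]@d
def atz(n,uv,z):
    o,d=ray(n,uv); return o+d*(z-o[2])/d[2]
def dp(n,us,vs,d):
    K,E=cam(n); z=d[vs,us]; X=np.stack([(us+0.0-K[0,2])/K[0,0]*z,(vs-K[1,2])/K[1,1]*z,z]); return (E[:3,:3]@X).T+E[:3,3]
def tri(a,b):
    (o1,d1),(o2,d2)=ray("scene",a),ray("top",b)
    A=np.stack([d1,-d2],1); s=np.linalg.lstsq(A,o2-o1,rcond=None)[0]
    p,q=o1+s[0]*d1,o2+s[1]*d2; return (p+q)/2,np.linalg.norm(p-q)
def proj(n,X):
    K,E=cam(n); x=K@(E[:3,:3].T@(np.asarray(X)-E[:3,3])); return x[:2]/x[2]
def ms(img,box,lo,hi):
    h=cv2.cvtColor(img,cv2.COLOR_RGB2HSV); m=cv2.inRange(h,lo,hi); k=np.zeros_like(m); x0,y0,x1,y1=box; k[y0:y1,x0:x1]=m[y0:y1,x0:x1]; return k
E
python3 - <<'E'
from h import *
im={}
for n in("scene","top"):
    im[n]=imaging.snapshot(n); np.savez(f"/tmp/{n}.npz",p=im[n][0],d=im[n][1])
def blob(n,box,lo,hi):
    p,d=im[n]; m=ms(p,box,lo,hi); v,u=np.nonzero(m); r=cv2.minAreaRect(np.stack([u,v],1).astype(np.float32))
    g=d[v,u]>0; P=dp(n,u[g],v[g],d)
    print(n,len(u),'cent',u.mean().round(1),v.mean().round(1),'rect',np.round(cv2.boxPoints(r),1).tolist(),'depth pos med',np.median(P,0).round(1),'z pct',np.percentile(P[:,2],[5,50,95]).round(0))
    return (u.mean(),v.mean())
Y=((20,120,80),(34,255,255)); B=((105,140,50),(125,255,255)); O=((3,90,60),(17,255,255))
print('rib');a=blob("scene",(340,180,460,220),*Y);b=blob("top",(110,220,220,265),*Y);print(tri(a,b))
print('handle');a=blob("scene",(195,160,225,195),*B);b=blob("top",(355,225,382,268),*B);print(tri(a,b),atz("top",b,97))
print('blue');a=blob("scene",(365,195,390,225),(100,60,30),(130,255,255));b=blob("top",(178,240,205,265),(100,60,30),(130,255,255));print(tri(a,b))
print('or');a=blob("scene",(410,200,435,225),(0,90,60),(15,255,255));b=blob("top",(132,238,158,256),(0,60,40),(15,255,255));print(tri(a,b))
for n,box in(("scene",(330,180,460,260)),("scene",(150,160,290,230)),("top",(110,195,235,280)),("top",(280,195,425,295))):
    x0,y0,x1,y1=box;c=im[n][0][y0:y1,x0:x1,::-1];s=5
    cv2.imwrite(f"pics/z_{n}_{x0}.png",cv2.resize(c,None,fx=s,fy=s,interpolation=cv2.INTER_CUBIC))
E
```

```text
rib
scene 552 cent 403.3 201.0 rect [[356.0, 195.0], [357.20001220703125, 188.8000030517578], [449.29998779296875, 207.3000030517578], [448.1000061035156, 213.39999389648438]] depth pos med [547.  224.3  79.6] z pct [73. 80. 85.]
top 192 cent 166.6 244.4 rect [[119.80000305175781, 237.0], [120.19999694824219, 235.0], [212.3000030517578, 251.5], [211.89999389648438, 253.60000610351562]] depth pos med [546.2 221.3  86.1] z pct [82. 86. 89.]
(array([545.71968336, 222.79837114,  78.68022327]), np.float64(1.8220545924308849))
handle
scene 135 cent 210.8 177.4 rect [[204.3000030517578, 187.8000030517578], [210.0, 165.0], [217.3000030517578, 166.8000030517578], [211.60000610351562, 189.60000610351562]] depth pos med [ 571.5 -167.8   95.2] z pct [76. 95. 97.]
top 175 cent 369.6 245.5 rect [[363.8999938964844, 231.39999389648438], [369.5, 230.3000030517578], [375.29998779296875, 259.70001220703125], [369.79998779296875, 260.79998779296875]] depth pos med [ 551.6 -170.4   97. ] z pct [93. 97. 99.]
(array([ 551.93608781, -173.22250042,   82.31583019]), np.float64(0.5818257877298914)) [ 551.67438238 -169.95444746   97.        ]
blue
scene 67 cent 379.3 203.6 rect [[375.0, 200.0], [384.0, 200.0], [384.0, 207.0], [375.0, 207.0]] depth pos med [538.6 178.8  61.7] z pct [55. 62. 70.]
top 68 cent 188.7 253.6 rect [[184.0, 250.0], [194.0, 250.0], [194.0, 257.0], [184.0, 257.0]] depth pos med [529.8 179.6  72.3] z pct [70. 72. 75.]
(array([528.71169646, 181.34977048,  55.78957757]), np.float64(3.233843110570171))
or
scene 51 cent 423.5 211.7 rect [[419.0, 214.0], [419.0, 209.0], [429.0, 209.0], [429.0, 214.0]] depth pos med [548.2 265.5  60.7] z pct [56. 61. 70.]
top 106 cent 144.4 247.2 rect [[139.0, 242.0], [150.0, 242.0], [150.0, 252.0], [139.0, 252.0]] depth pos med [539.7 266.3  72.5] z pct [70. 72. 75.]
(array([539.30508806, 269.03135364,  56.48339489]), np.float64(3.0839168270721893))
```

```bash
cd pics; ls; python3 -c "
import cv2,numpy as np
a=cv2.imread('z_scene_330.png');b=cv2.imread('z_top_110.png');print(a.shape,b.shape)
h=np.zeros((850,1280,3),np.uint8);h[:a.shape[0],:a.shape[1]]=a;h[425:425+b.shape[0],:b.shape[1]]=b
c=cv2.imread('z_scene_150.png');d=cv2.imread('z_top_280.png')
cv2.imwrite('zz.png',cv2.resize(h[:,:660],None,fx=.7,fy=.7))
h=np.zeros((850,730,3),np.uint8);h[:c.shape[0],:c.shape[1]]=c;h[350:850,:d.shape[1]]=d;cv2.imwrite('zz2.png',cv2.resize(h,None,fx=.7,fy=.7))
"
```

```text
scene0.png
top0.png
z_scene_150.png
z_scene_330.png
z_top_110.png
z_top_280.png
(400, 650, 3) (425, 625, 3)
```

View pics/zz.png

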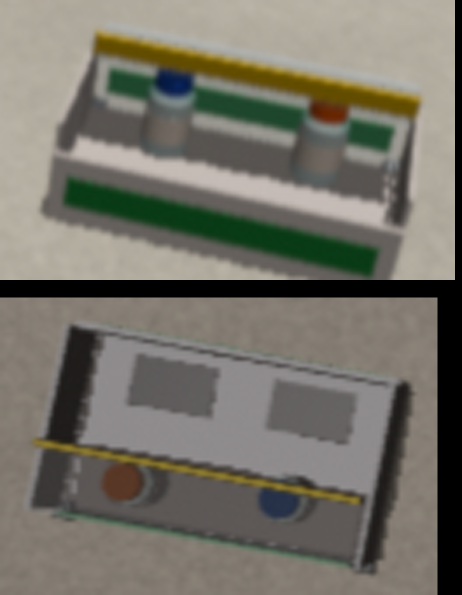

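View pics/zz2.png

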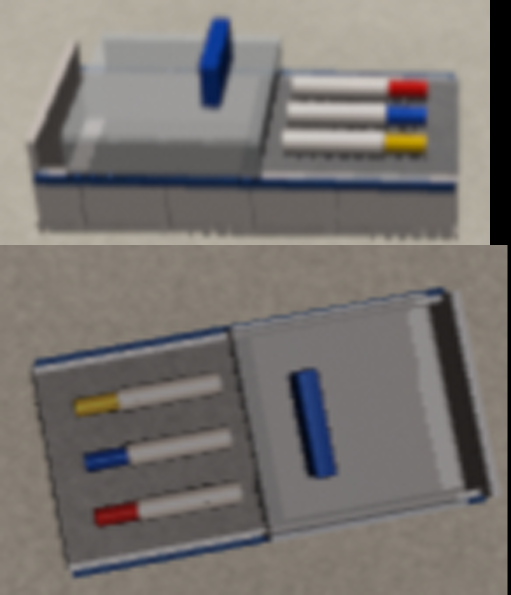

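Run:
```python
from h import *
def fitline(n,box,lo,hi,z,dz=None):
    f=np.load(f"/tmp/{n}.npz");m=ms(f['p'],box,lo,hi);v,u=np.nonzero(m)
    P=np.array([atz(n,(a,b),z) for a,b in zip(u,v)])[:,:2]
    c=P.mean(0);w=np.linalg.svd(P-c)[2][0];t=(P-c)@w
    return c,np.degrees(np.arctan2(w[1],w[0])),c+w*t.min(),c+w*t.max(),P
Y=((20,120,80),(34,255,255)); B=((105,140,50),(125,255,255))
c,a,e0,e1,_=fitline("top",(110,220,220,265),*Y,85.5);print('rib top',c,a,e0,e1)
c,a,e0,e1,P=fitline("scene",(340,180,460,220),*Y,80);print('rib scene',c,a,e0,e1)
c,a,e0,e1,_=fitline("top",(355,225,382,268),*B,97);print('bar top',c,a,e0,e1)
# rails of kit z=40 in top: dark blue
f=np.load("/tmp/top.npz")['p'];
for nm,box,z in(("far",(285,200,415,232),40),("near",(295,265,420,292),40)):
    for lo,hi in[((100,90,40),(130,255,255))]:
        r=fitline("top",box,lo,hi,z);print(nm,len(r[4]),r[:4])
# corner pixels by eye (zoom scale 5*0.7): top disp crop origin(110,195), zoomed img y offset 297.5
def px(x,y,ox,oy,yo): return (ox+x/3.5,oy+(y-yo)/3.5)
for nm,x,y,z in(("disp rearL",72,325,64),("disp rearR",408,382,64),("disp frontL",33,508,64),("disp frontR",370,572,64)):
    uv=px(x,y,110,195,297.5);print(nm,np.round(uv,1),atz("top",uv,z).round(1))
for nm,x,y,z in(("kit +x+y",36,363,40),("kit -x+y",74,574,40),("kit +x-y",445,290,62),("kit -x-y",487,497,62)):
    uv=px(x,y,280,195,245);print(nm,np.round(uv,1),atz("top",uv,z).round(1))
print('caps', atz("top",(144.4,247.2),64),atz("top",(188.7,253.6),64))
```

```text
rib top [545.6867831  220.13748625] -99.08547089307149 [559.99782261 309.62960043] [531.68327288 132.56846411]
rib scene [547.34243848 222.58534362] 80.90054465437635 [532.55336526 130.24845384] [561.12798068 308.65659856]
bar top [ 551.70115776 -169.94954057] -168.4362753454818 [ 579.60941054 -164.23921051] [ 523.4848634  -175.72289925]
far 77 (array([595.94375509, -89.89838831]), np.float64(97.29646172524528), array([ 617.30765075, -256.75143786]), array([586.91283013, -19.36643138]))
near 77 (array([ 476.10234733, -110.01825752]), np.float64(101.43569512868125), array([ 510.36642822, -279.40445995]), array([462.40845328, -42.32180545]))
disp rearL [130.6 202.9] [626.3 300.1  64. ]
disp rearR [226.6 219.1] [598.3 109.5  64. ]
disp frontL [119.4 255.1] [522.9 316.2  64. ]
disp frontR [215.7 273.4] [491.  127.1  64. ]
kit +x+y [290.3 228.7] [583.2 -18.2  40. ]
kit -x+y [301.1 289. ] [461.7 -42.7  40. ]
kit +x-y [407.1 207.9] [ 629.5 -253.1   62. ]
kit -x-y [419.1 267. ] [ 511.3 -276.9   62. ]
caps [539.40873036 268.49330027  64.        ] [528.65762338 181.44028845  64.        ]
```

```bash
cat >> h.py <<'E'
from scipy.spatial.transform import Rotation as Rr
def plan(x,y,z,yaw):
    s=get_state();R=Rr.from_euler('xyz',s['eef_rot'],degrees=True);T=Rr.from_euler('xyz',[180,0,yaw],degrees=True)
    w=np.degrees((R.inv()*T).as_rotvec())/4; d=np.array([x,y,z])-s['eef_pos']
    sh=R.inv().apply(d)/30; sh2=T.inv().apply(d)/30
    print('t',round(s['t'],2),'pos',s['eef_pos'].round(1),s['eef_rot'].round(2),'F',s['ft_force'].round(1),'gap',round(s['finger_gap'],1))
    print('turn units',w.round(2),'shift units',sh.round(2),'after turn',sh2.round(2))
E
python3 -c "
from h import *
plan(551.7,-170,150,-78.5)"
```

```text
t 1.2 pos [ 151.5 -606.4  214.7] [-180.     -0.    -75.98] F [-0.9  0.6 -0. ] gap 95.0
turn units [-0.   -0.    0.63] shift units [-10.88 -16.47   2.16] after turn [-11.59 -15.97   2.16]
```

>>> {"method": "apply_moves", "body": {
  "commands": [
    [[0, 0, 0], [0, 0, 0.63]],
    [[-0.7, -0.97, 0], [0, 0, 0]],
    [[-0.7, -0.97, 0], [0, 0, 0]],
    [[-0.7, -0.97, 0], [0, 0, 0]],
    [[-0.7, -0.97, 0], [0, 0, 0]],
    [[-0.7, -0.97, 0], [0, 0, 0]],
    [[-0.7, -0.97, 0], [0, 0, 0]],
    [[-0.7, -0.97, 0], [0, 0, 0]],
    [[-0.7, -0.97, 0], [0, 0, 0]],
    [[-0.7, -0.97, 0], [0, 0, 0]]
  ],
  "jaw": 0,
  "newtons": 20
}}

```text
t: 2.45
eef_pos: [376.0, -364.0, 214.7]
eef_rot: [-180.0, -0.1, -78.8]
ft_force: [1.2, 0.6, -0.5]
finger_gap: 47.2
```

```bash
python3 -c "
from h import *
plan(551.7,-170,150,-78.5)"
```

```text
t 2.45 pos [ 376.  -364.   214.7] [-1.7997e+02 -1.1000e-01 -7.8820e+01] F [ 1.2  0.6 -0.5] gap 47.2
turn units [-0.01 -0.03 -0.08] shift units [-5.21 -7.    2.15] after turn [-5.17 -7.03  2.16]
```

>>> {"method": "apply_moves", "body": {
  "commands": [
    [[-0.65, -0.88, 0.2], [0, 0, -0.08]],
    [[-0.65, -0.88, 0.2], [0, 0, 0]],
    [[-0.65, -0.88, 0.2], [0, 0, 0]],
    [[-0.65, -0.88, 0.3], [0, 0, 0]],
    [[-0.65, -0.88, 0.3], [0, 0, 0]],
    [[-0.65, -0.88, 0.3], [0, 0, 0]],
    [[-0.65, -0.88, 0.3], [0, 0, 0]],
    [[-0.65, -0.88, 0.4], [0, 0, 0]],
    [[0, 0, 0], [0, 0, 0]]
  ]
}}

```text
t: 3.58
eef_pos: [559.1, -161.0, 147.5]
eef_rot: [-179.9, -0.3, -78.3]
ft_force: [-0.2, -0.5, 0.2]
finger_gap: 47.7
```

```bash
python3 -c "
from h import *
plan(551.7,-170,74,-78.5)
p,d=imaging.snapshot('scene');cv2.imwrite('pics/s1.png',p[100:250,100:300,::-1].repeat(4,0).repeat(4,1))"
```

```text
t 3.58 pos [ 559.1 -161.   147.5] [-179.86   -0.25  -78.34] F [-0.2 -0.5  0.2] gap 47.7
turn units [-0.04 -0.06  0.04] shift units [0.23 0.31 2.45] after turn [0.25 0.3  2.45]
```

View pics/s1.png

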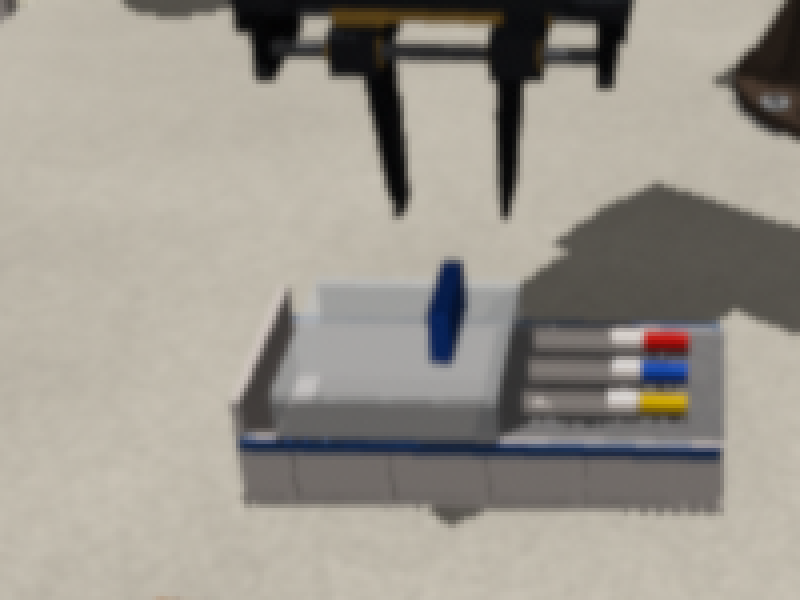

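The fingers straddle the blue bar (crop 450,310) as intended. I'll descend and grip it.

>>> {"method": "apply_moves", "body": {
  "commands": [
    [[0.25, 0.3, 0.5], [-0.04, -0.06, 0.04]],
    [[0, 0, 0.6], [0, 0, 0]],
    [[0, 0, 0.6], [0, 0, 0]],
    [[0, 0, 0.5], [0, 0, 0]],
    [[0, 0, 0.25], [0, 0, 0]]
  ]
}}

```text
t: 4.25
eef_pos: [547.4, -177.0, 71.5]
eef_rot: [-180.0, -0.1, -78.9]
ft_force: [0.0, -0.1, 0.1]
finger_gap: 47.4
```

>>> {"method": "apply_moves", "body": {
  "commands": [
    [[0, 0, 0], [0, 0, 0]],
    [[0, 0, 0], [0, 0, 0]],
    [[0, 0, 0], [0, 0, 0]],
    [[0, 0, 0], [0, 0, 0]],
    [[0, 0, 0], [0, 0, 0]],
    [[0, 0, 0], [0, 0, 0]]
  ],
  "jaw": 1
}}

```text
t: 5.0
eef_pos: [547.4, -177.4, 72.2]
eef_rot: [-180.0, -0.1, -78.8]
ft_force: [-0.1, -1.2, -2.5]
finger_gap: 11.9
```

```bash
python3 -c "
from h import *
plan(551.7-114*.199,-170+114*.98,74,-78.5)"
```

```text
t 5.0 pos [ 547.4 -177.4   72.2] [-1.7996e+02 -1.0000e-01 -7.8820e+01] F [-0.1 -1.2 -2.5] gap 11.9
turn units [-0.01 -0.02 -0.08] shift units [-4.01 -0.17 -0.07] after turn [-4.01 -0.19 -0.06]
```

>>> {"method": "apply_moves", "body": {
  "commands": [
    [[-0.4, 0, -0.05], [0, 0, 0]],
    [[-0.4, 0, 0], [0, 0, 0]],
    [[-0.4, 0, 0], [0, 0, 0]],
    [[-0.4, 0, 0], [0, 0, 0]],
    [[-0.4, 0, 0], [0, 0, 0]],
    [[-0.4, 0, 0], [0, 0, 0]],
    [[-0.4, 0, 0], [0, 0, 0]],
    [[-0.4, 0, 0], [0, 0, 0]],
    [[-0.3, 0, 0], [0, 0, 0]]
  ]
}}

```text
t: 6.12
eef_pos: [525.7, -70.3, 72.2]
eef_rot: [-180.0, -0.3, -78.7]
ft_force: [-0.7, -41.5, -16.0]
finger_gap: 21.2
```

```bash
python3 -c "
from h import *
plan(551.7-114*.199,-170+114*.98,74,-78.5)
for n,b in(('scene',(150,280,150,240)),('top',(280,430,190,300))):
  p,d=imaging.snapshot(n);cv2.imwrite('pics/%s2.png'%n,p[b[2]:b[3],b[0]:b[1],::-1].repeat(4,0).repeat(4,1))"
```

```text
t 6.12 pos [525.7 -70.3  72.2] [-179.99   -0.35  -78.7 ] F [ -0.7 -41.5 -16. ] gap 21.2
turn units [-0.   -0.09 -0.05] shift units [-0.37 -0.19 -0.06] after turn [-0.37 -0.19 -0.06]
```

View pics/scene2.png

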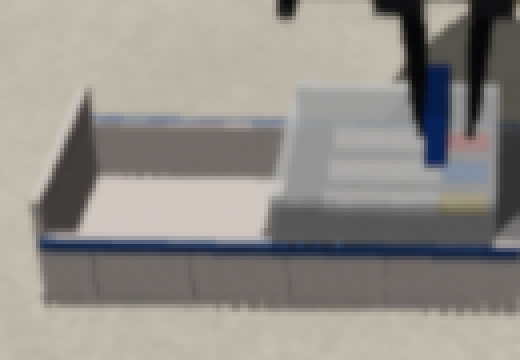

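The cover sits over the deck against its stop (41 N at the end of travel). I'll ease off, release and rise.

>>> {"method": "apply_moves", "body": {
  "commands": [
    [[0.12, 0, -0.05], [0, 0, 0]],
    [[0, 0, 0], [0, 0, 0]],
    [[0, 0, 0], [0, 0, 0]]
  ],
  "jaw": 0
}}

```text
t: 6.6
eef_pos: [527.1, -74.1, 74.8]
eef_rot: [-179.9, -0.4, -78.8]
ft_force: [0.1, 0.0, -0.1]
finger_gap: 44.4
```

>>> {"method": "apply_moves", "body": {
  "commands": [
    [[0, 0, -0.6], [0, 0, 0]],
    [[0, 0, -1], [0, 0, 0]],
    [[0, 0, -1], [0, 0, 0]]
  ],
  "jaw": -1
}}

```text
t: 6.98
eef_pos: [525.9, -71.9, 153.3]
eef_rot: [179.9, -0.3, -78.8]
ft_force: [1.2, 0.2, -0.4]
finger_gap: 72.2
```

```bash
python3 -c "
from h import *
o=np.array([539.4,268.7]);a=np.radians(-9.1);xa=np.array([np.cos(a),np.sin(a)]);
p=o+xa*(50+31)
plan(p[0],p[1],150,-9.1)
p,d=imaging.snapshot('top');np.savez('/tmp/top1.npz',p=p,d=d);m=ms(p,(280,190,430,300),(105,140,50),(125,255,255));m[:,370:]=0
cv2.imwrite('pics/top3.png',p[190:300,280:430,::-1].repeat(4,0).repeat(4,1))"
```

```text
t 6.97 pos [525.9 -71.9 153.3] [179.95  -0.26 -78.79] F [ 1.2  0.2 -0.4] gap 72.2
turn units [  0.05  -0.05 -17.42] shift units [-10.11  -5.18   0.06] after turn [  1.35 -11.28   0.11]
```

View pics/top3.png

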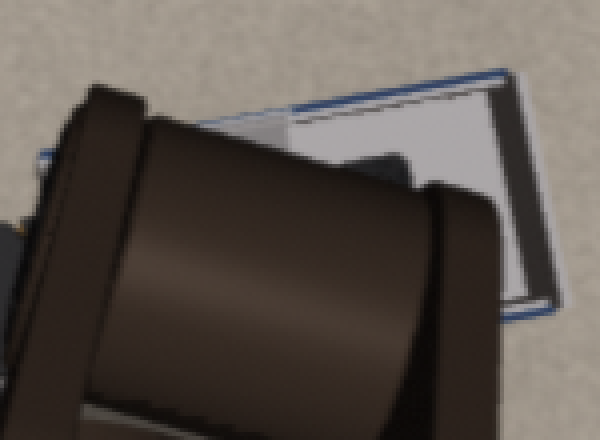

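```bash
python3 -c "
import numpy as np
d=np.array([93.4,327])/17/30
for k in range(17):
  y=np.radians(-78.8+4.1*k); print(k,round(d@[np.cos(y),np.sin(y)],2),round(d@[np.sin(y),-np.cos(y)],2))"
```

```text
0 -0.59 -0.3
1 -0.57 -0.35
2 -0.54 -0.39
3 -0.51 -0.42
4 -0.48 -0.46
5 -0.45 -0.49
6 -0.41 -0.52
7 -0.37 -0.55
8 -0.33 -0.58
9 -0.29 -0.6
10 -0.25 -0.62
11 -0.2 -0.64
12 -0.16 -0.65
13 -0.11 -0.66
14 -0.06 -0.66
15 -0.02 -0.67
16 0.03 -0.67
```

>>> {"method": "apply_moves", "body": {
  "commands": [
    [[-0.59, -0.3, 0], [0, 0, -1]],
    [[-0.57, -0.35, 0], [0, 0, -1]],
    [[-0.54, -0.39, 0], [0, 0, -1]],
    [[-0.51, -0.42, 0], [0, 0, -1]],
    [[-0.48, -0.46, 0], [0, 0, -1]],
    [[-0.45, -0.49, 0], [0, 0, -1]],
    [[-0.41, -0.52, 0], [0, 0, -1]],
    [[-0.37, -0.55, 0], [0, 0, -1]],
    [[-0.33, -0.58, 0], [0, 0, -1]],
    [[-0.29, -0.6, 0], [0, 0, -1]]
  ]
}}

```text
t: 8.28
eef_pos: [583.7, 130.4, 158.1]
eef_rot: [-179.9, -0.6, -37.1]
ft_force: [-0.5, -0.0, -0.5]
finger_gap: 95.0
```

>>> {"method": "apply_moves", "body": {
  "commands": [
    [[-0.25, -0.62, 0], [0, 0, -1]],
    [[-0.2, -0.64, 0], [0, 0, -1]],
    [[-0.16, -0.65, 0], [0, 0, -1]],
    [[-0.11, -0.66, 0], [0, 0, -1]],
    [[-0.06, -0.66, 0], [0, 0, -1]],
    [[-0.02, -0.67, 0], [0, 0, -1]],
    [[0, -0.6, 0], [0, 0, -0.8]],
    [[0, 0, 0], [0, 0, 0]]
  ]
}}

```text
t: 9.28
eef_pos: [618.5, 275.7, 156.7]
eef_rot: [179.8, -0.5, -8.0]
ft_force: [1.0, 0.1, -0.4]
finger_gap: 95.0
```

```bash
python3 -c "
from h import *
o=np.array([539.4,268.7]);a=np.radians(-9.1);xa=np.array([np.cos(a),np.sin(a)]);
p=o+xa*(50+31)
plan(p[0],p[1],110,-9.1)
p,d=imaging.snapshot('scene');cv2.imwrite('pics/s4.png',p[100:260,320:480,::-1].repeat(4,0).repeat(4,1))"
```

```text
t 9.28 pos [618.5 275.7 156.7] [179.81  -0.5   -8.  ] F [ 1.   0.1 -0.4] gap 95.0
turn units [ 0.05 -0.13  0.27] shift units [0.11 0.64 1.56] after turn [0.13 0.65 1.56]
```

View pics/s4.png

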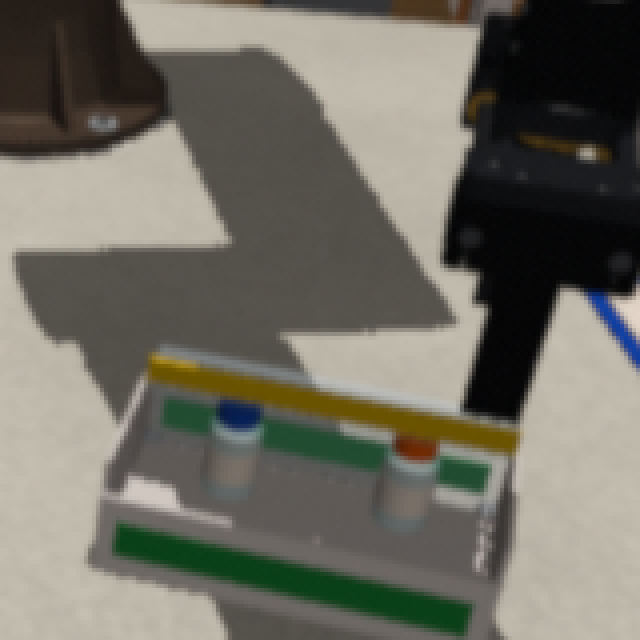

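>>> {"method": "apply_moves", "body": {
  "commands": [
    [[0.2, 0.6, 0.7], [0.05, -0.13, 0.27]],
    [[0, 0, 0.6], [0, 0, 0]],
    [[0, 0, 0.2], [0, 0, 0]],
    [[0, 0, 0], [0, 0, 0]]
  ]
}}

```text
t: 9.82
eef_pos: [621.8, 255.3, 110.9]
eef_rot: [-180.0, 0.0, -9.3]
ft_force: [0.1, -0.2, 0.6]
finger_gap: 95.3
```

```bash
python3 -c "
from h import *
o=np.array([539.4,268.7]);a=np.radians(-9.1);xa=np.array([np.cos(a),np.sin(a)]);
p=o+xa*(54+31)
plan(p[0],p[1],71,-9.1)"
```

```text
t 9.82 pos [621.8 255.3 110.9] [-1.7999e+02  1.0000e-02 -9.3100e+00] F [ 0.1 -0.2  0.6] gap 95.3
turn units [-0.    0.   -0.05] shift units [ 0.05 -0.01  1.33] after turn [ 0.05 -0.01  1.33]
```

>>> {"method": "apply_moves", "body": {
  "commands": [
    [[0.04, 0, 0.6], [0, 0, -0.05]],
    [[0, 0, 0.5], [0, 0, 0]],
    [[0, 0, 0.2], [0, 0, 0]],
    [[0, 0, 0], [0, 0, 0]]
  ]
}}

```text
t: 10.32
eef_pos: [623.0, 255.8, 69.5]
eef_rot: [-180.0, -0.0, -9.1]
ft_force: [0.4, 1.1, -0.2]
finger_gap: 94.9
```

```bash
python3 -c "
from h import *
o=np.array([539.4,268.7])
plan(o[0],o[1],71,-9.1)
p,d=imaging.snapshot('scene');cv2.imwrite('pics/s5.png',p[100:260,320:480,::-1].repeat(4,0).repeat(4,1))
p,d=imaging.snapshot('top');cv2.imwrite('pics/t5.png',p[180:300,90:250,::-1].repeat(4,0).repeat(4,1))"
```

```text
t 10.32 pos [623.  255.8  69.5] [-1.7998e+02 -2.0000e-02 -9.0500e+00] F [ 0.4  1.1 -0.2] gap 94.9
turn units [-0.01 -0.01  0.01] shift units [-2.82  0.01 -0.05] after turn [-2.82  0.02 -0.05]
```

View pics/s5.png

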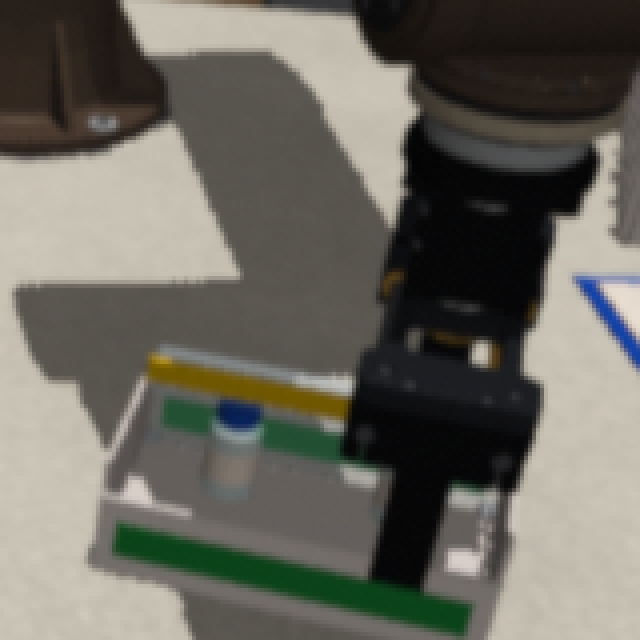

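View pics/t5.png

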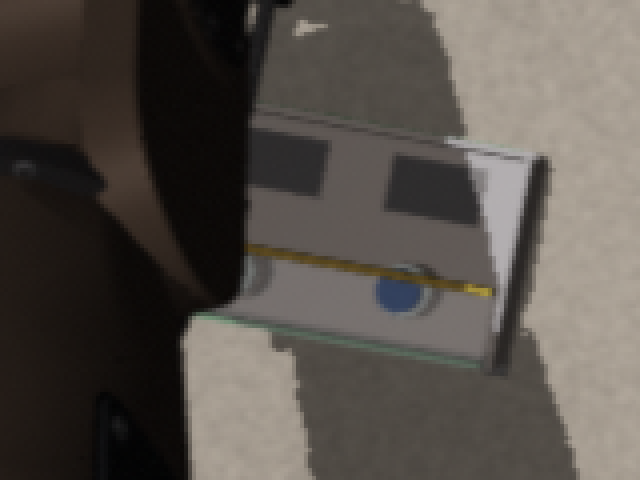

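The flap is still shut and the rear finger is behind it. I'll push it open with a tip height of about 71.

>>> {"method": "apply_moves", "body": {
  "commands": [
    [[-0.2, 0, -0.06], [0, 0, 0]],
    [[-0.35, 0, 0], [0, 0, 0]],
    [[-0.35, 0, 0], [0, 0, 0]]
  ]
}}

```text
t: 10.8
eef_pos: [596.3, 260.4, 73.5]
eef_rot: [-179.9, -0.3, -9.1]
ft_force: [2.4, -0.4, 3.4]
finger_gap: 95.5
```

```bash
python3 -c "
from h import *
o=np.array([539.4,268.7])
plan(o[0],o[1],71,-9.1)
p,d=imaging.snapshot('scene');cv2.imwrite('pics/s6.png',p[100:260,320:480,::-1].repeat(4,0).repeat(4,1))"
```

```text
t 10.8 pos [596.3 260.4  73.5] [-179.87   -0.26   -9.08] F [ 2.4 -0.4  3.4] gap 95.5
turn units [-0.03 -0.06  0.01] shift units [-1.92  0.03  0.08] after turn [-1.92  0.03  0.08]
```

View pics/s6.png

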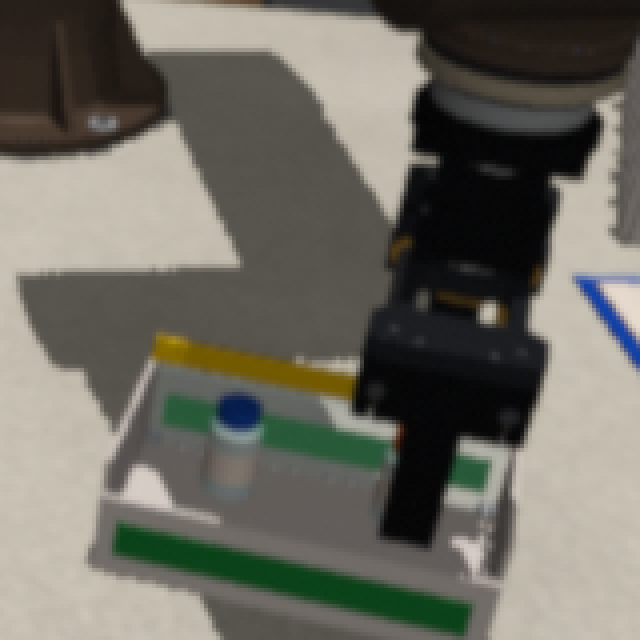

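>>> {"method": "apply_moves", "body": {
  "commands": [
    [[-0.35, 0, 0.06], [0, 0, 0]],
    [[-0.35, 0, 0], [0, 0, 0]],
    [[-0.35, 0, 0], [0, 0, 0]],
    [[-0.35, 0.02, 0.1], [0, 0, 0]]
  ]
}}

```text
t: 11.35
eef_pos: [551.2, 267.4, 69.5]
eef_rot: [-179.8, -0.3, -9.1]
ft_force: [1.0, 2.5, 3.3]
finger_gap: 95.4
```

```bash
python3 -c "
from h import *
o=np.array([539.4,268.7])
plan(o[0],o[1],30,-9.1)
p,d=imaging.snapshot('scene');cv2.imwrite('pics/s7.png',p[100:260,320:480,::-1].repeat(4,0).repeat(4,1))"
```

```text
t 11.35 pos [551.2 267.4  69.5] [-179.82   -0.32   -9.06] F [1.  2.5 3.3] gap 95.4
turn units [-0.04 -0.08  0.01] shift units [-0.4   0.02  1.31] after turn [-0.39  0.02  1.32]
```

View pics/s7.png

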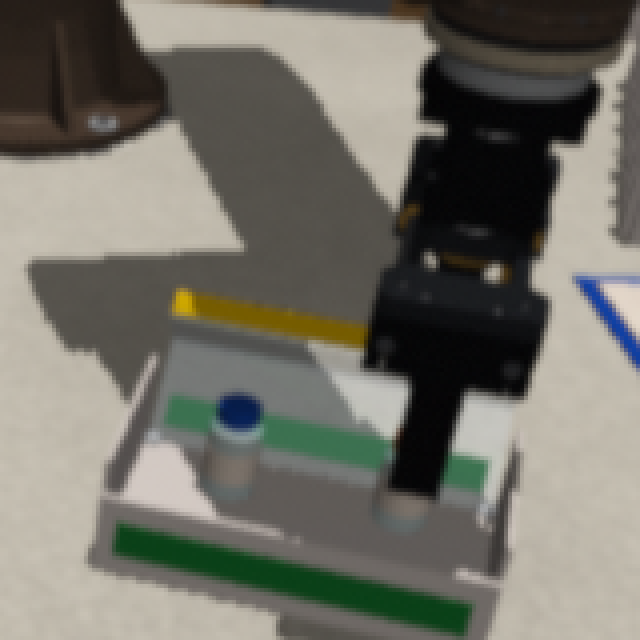

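```bash
python3 -c "
from h import *
o=np.array([539.4,268.7]);a=np.radians(-9.1);xa=np.array([np.cos(a),np.sin(a)])
for X in ([*o,12],[*o,64],[*(np.array([551.2,267.4])+xa*53.5),69.5]): print((proj('scene',X)-[320,100])*4, proj('top',X))
f=np.load('/tmp/scene.npz');p=f['p'][170:270,380:470,::-1];cv2.imwrite('pics/o0.png',cv2.resize(p,None,fx=6,fy=6,interpolation=cv2.INTER_CUBIC))
print((proj('scene',[*o,12])-[380,170])*6,(proj('scene',[*o,64])-[380,170])*6)"
```

```text
[398.82890996 517.66810754] [151.7322446  247.32049705]
[419.77981831 433.99236946] [144.29374659 247.20226558]
[410.1759543  496.31658783] [150.15004233 214.33503912]
[238.24336494 356.50216131] [269.66972747 230.9885542 ]
```

View pics/o0.png

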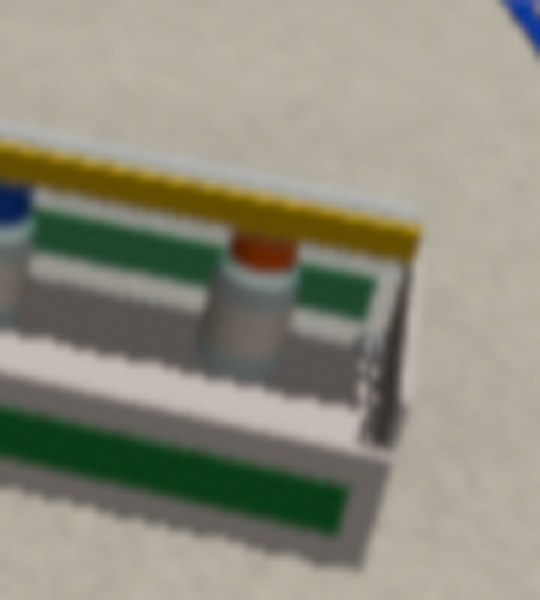

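Projections agree with the picture to about 2 mm. I'll centre on the vial, descend and grip.

>>> {"method": "apply_moves", "body": {
  "commands": [
    [[-0.4, 0.02, 0.3], [-0.04, -0.08, 0]],
    [[0, 0, 0.5], [0, 0, 0]],
    [[0, 0, 0.4], [0, 0, 0]],
    [[0, 0, 0.1], [0, 0, 0]]
  ]
}}

```text
t: 11.9
eef_pos: [536.1, 268.5, 26.0]
eef_rot: [179.9, 0.3, -9.0]
ft_force: [-1.2, 1.2, 4.9]
finger_gap: 95.4
```

```bash
python3 -c "
from h import *
o=np.array([539.4,268.7])
plan(o[0],o[1],30,-9.1)
p,d=imaging.snapshot('scene');cv2.imwrite('pics/s8.png',p[100:260,320:480,::-1].repeat(4,0).repeat(4,1))"
```

```text
t 11.9 pos [536.1 268.5  26. ] [179.88   0.25  -9.02] F [-1.2  1.2  4.9] gap 95.4
turn units [0.03 0.06 0.02] shift units [ 0.11 -0.02 -0.13] after turn [ 0.11 -0.02 -0.13]
```

View pics/s8.png

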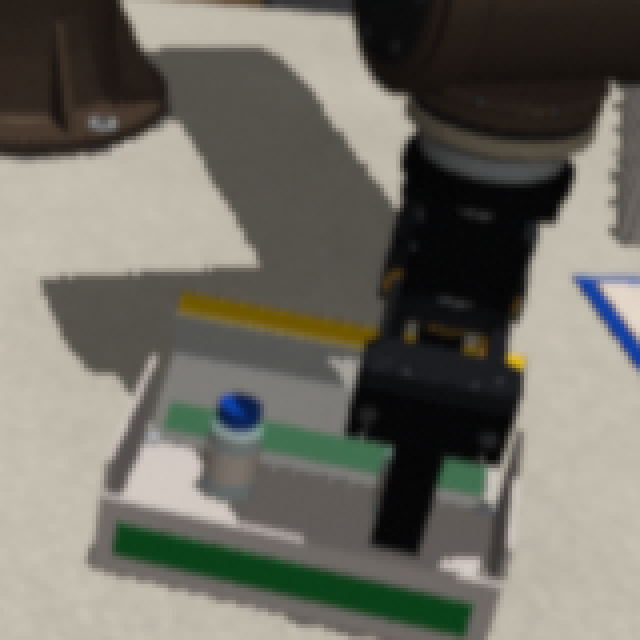

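>>> {"method": "apply_moves", "body": {
  "commands": [
    [[0.1, 0, -0.13], [0, 0, 0]],
    [[0, 0, 0], [0, 0, 0]],
    [[0, 0, 0], [0, 0, 0]],
    [[0, 0, 0], [0, 0, 0]],
    [[0, 0, 0], [0, 0, 0]],
    [[0, 0, 0], [0, 0, 0]],
    [[0, 0, 0], [0, 0, 0]],
    [[0, 0, 0], [0, 0, 0]]
  ],
  "jaw": 1,
  "newtons": 15
}}

```text
t: 12.95
eef_pos: [540.5, 268.0, 31.1]
eef_rot: [179.9, 0.1, -9.0]
ft_force: [1.0, -0.2, 1.0]
finger_gap: 27.4
```

```bash
python3 -c "
from h import *
o=np.array([539.4,268.7])
plan(o[0],o[1],66,-9.1)
p,d=imaging.snapshot('scene');cv2.imwrite('pics/s9.png',p[100:260,320:480,::-1].repeat(4,0).repeat(4,1))"
```

```text
t 12.95 pos [540.5 268.   31.1] [ 1.7995e+02  1.2000e-01 -9.0300e+00] F [ 1.  -0.2  1. ] gap 27.4
turn units [0.01 0.03 0.02] shift units [-0.04 -0.02 -1.16] after turn [-0.04 -0.02 -1.16]
```

View pics/s9.png

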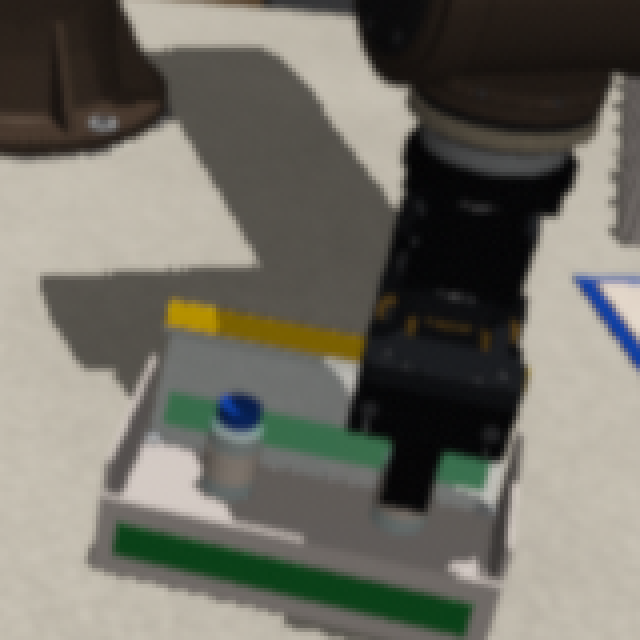

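Vial gripped (gap 27.4) and the flap is held at about 0.6 rad by the near finger. Lifting 38 mm.

>>> {"method": "apply_moves", "body": {
  "commands": [
    [[0, 0, -0.25], [0, 0, 0]],
    [[0, 0, -0.35], [0, 0, 0]],
    [[0, 0, -0.35], [0, 0, 0]],
    [[0, 0, -0.2], [0, 0, 0]],
    [[0, 0, 0], [0, 0, 0]]
  ]
}}

```text
t: 13.62
eef_pos: [540.6, 268.0, 68.3]
eef_rot: [180.0, 0.1, -9.0]
ft_force: [2.1, -0.4, 0.6]
finger_gap: 27.2
```

```bash
python3 -c "
from h import *
o=np.array([539.4,268.7])+44*np.array([.987,-.158])
plan(o[0],o[1],70,-9.1)
p,d=imaging.snapshot('scene');cv2.imwrite('pics/s10.png',p[100:260,320:480,::-1].repeat(4,0).repeat(4,1))"
```

```text
t 13.62 pos [540.6 268.   68.3] [ 1.7995e+02  9.0000e-02 -9.0300e+00] F [ 2.1 -0.4  0.6] gap 27.2
turn units [0.01 0.02 0.02] shift units [ 1.42 -0.01 -0.06] after turn [ 1.42 -0.02 -0.06]
```

View pics/s10.png

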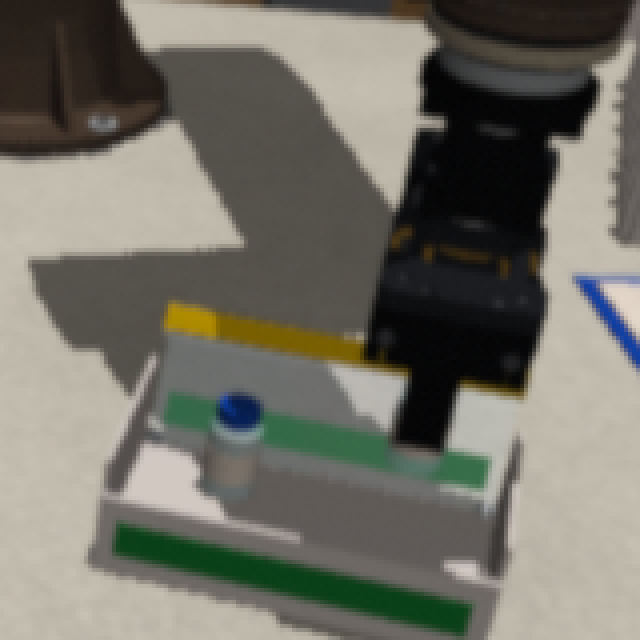

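The vial is up with the flap still held open. Next I back away along +x so the flap shuts gently against the finger.

>>> {"method": "apply_moves", "body": {
  "commands": [
    [[0.25, 0, 0], [0, 0, 0]],
    [[0.25, 0, 0], [0, 0, 0]],
    [[0.25, 0, 0], [0, 0, 0]],
    [[0.25, 0, 0], [0, 0, 0]],
    [[0.25, 0, 0], [0, 0, 0]],
    [[0.25, 0, 0], [0, 0, 0]],
    [[0, 0, -0.4], [0, 0, 0]],
    [[0, 0, -0.9], [0, 0, 0]],
    [[0, 0, -1], [0, 0, 0]],
    [[0, 0, -1], [0, 0, 0]]
  ]
}}

```text
t: 14.92
eef_pos: [586.8, 260.0, 168.5]
eef_rot: [179.8, 0.5, -9.0]
ft_force: [0.7, -0.6, -1.2]
finger_gap: 27.8
```

```bash
python3 -c "
from h import *
plan(560,-213,165,-78.5)
s=get_state();print(s['joint_positions'].round(0))
p,d=imaging.snapshot('scene');cv2.imwrite('pics/s11.png',p[70:260,320:480,::-1].repeat(3,0).repeat(3,1))
p,d=imaging.snapshot('top');cv2.imwrite('pics/t11.png',p[180:300,90:440,::-1].repeat(2,0).repeat(2,1))"
```

```text
t 14.93 pos [586.8 260.  168.5] [179.78   0.48  -9.05] F [ 0.7 -0.6 -1.2] gap 27.8
turn units [ 0.12  0.07 17.36] shift units [ 1.6  15.71  0.16] after turn [15.27  4.02  0.12]
[18. 32. 89.  0. 59. 27.]
```

View pics/s11.png

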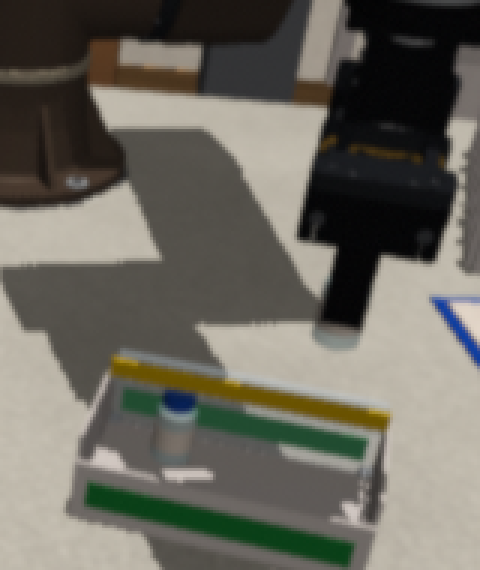

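View pics/t11.png

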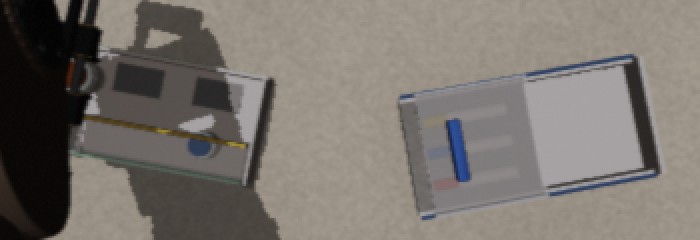

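```bash
python3 -c "
import numpy as np
d=np.array([-28,-469])/18/30
for k in range(18):
  y=np.radians(-9-4*k); print(k,round(d@[np.cos(y),np.sin(y)],2),round(d@[np.sin(y),-np.cos(y)],2))"
```

```text
0 0.08 0.87
1 0.14 0.86
2 0.2 0.85
3 0.26 0.83
4 0.32 0.81
5 0.38 0.78
6 0.43 0.76
7 0.48 0.72
8 0.53 0.69
9 0.58 0.65
10 0.62 0.61
11 0.66 0.56
12 0.7 0.52
13 0.73 0.47
14 0.77 0.41
15 0.79 0.36
16 0.82 0.3
17 0.83 0.25
```

>>> {"method": "apply_moves", "body": {
  "commands": [
    [[0.08, 0.87, 0], [0.1, 0.05, 1]],
    [[0.14, 0.86, 0], [0, 0, 1]],
    [[0.2, 0.85, 0], [0, 0, 1]],
    [[0.26, 0.83, 0], [0, 0, 1]],
    [[0.32, 0.81, 0], [0, 0, 1]],
    [[0.38, 0.78, 0], [0, 0, 1]],
    [[0.43, 0.76, 0], [0, 0, 1]],
    [[0.48, 0.72, 0], [0, 0, 1]],
    [[0.53, 0.69, 0], [0, 0, 1]],
    [[0.58, 0.65, 0], [0, 0, 1]]
  ]
}}

```text
t: 16.27
eef_pos: [564.7, -5.6, 168.1]
eef_rot: [-179.9, 0.4, -50.1]
ft_force: [0.1, 0.3, -0.5]
finger_gap: 27.6
```

>>> {"method": "apply_moves", "body": {
  "commands": [
    [[0.62, 0.61, 0], [0, 0, 1]],
    [[0.66, 0.56, 0], [0, 0, 1]],
    [[0.7, 0.52, 0], [0, 0, 1]],
    [[0.73, 0.47, 0], [0, 0, 1]],
    [[0.77, 0.41, 0], [0, 0, 1]],
    [[0.6, 0.25, 0], [0, 0, 1]],
    [[0.5, 0.2, 0], [0, 0, 0.5]],
    [[0, 0, 0], [0, 0, 0]]
  ]
}}

```text
t: 17.27
eef_pos: [546.8, -176.4, 165.4]
eef_rot: [179.7, 0.5, -77.0]
ft_force: [0.2, 1.2, -0.6]
finger_gap: 27.4
```

```bash
python3 -c "
from h import *
plan(559,-209,70,-78.5)
f=np.load('/tmp/top.npz')
p,d=imaging.snapshot('scene');cv2.imwrite('pics/s12.png',p[70:260,120:300,::-1].repeat(3,0).repeat(3,1))
for n in('scene','top'): print(proj(n,[559,-209,5]))
c=np.array([546.4,-147.7]);a=np.radians(11.5);xa=np.array([np.cos(a),np.sin(a)]);ya=np.array([-xa[1],xa[0]])
for X in ((60,125,40),(-60,125,40),(60,-125,62),(-60,-125,62),(56,-4,5),(56,-120,5)): print(X,proj('scene',[*(c+xa*X[0]+ya*X[1]),X[2]])*3-[360,210],(proj('top',[*(c+xa*X[0]+ya*X[1]),X[2]])-[90,180])*2)"
```

```text
t 17.27 pos [ 546.8 -176.4  165.4] [179.65   0.54 -77.04] F [ 0.2  1.2 -0.6] gap 27.4
turn units [0.09 0.14 0.37] shift units [ 1.18 -0.17  3.17] after turn [ 1.15 -0.18  3.18]
[196.80804203 207.55849206]
[379.09027645 242.7738868 ]
(60, 125, 40) [486.85342851 423.78161884] [395.65012574 100.15125736]
(-60, 125, 40) [486.62483692 335.01145616] [416.79645828 216.95366276]
(60, -125, 62) [115.56124764 389.82572595] [639.31216963  55.238478  ]
(-60, -125, 62) [153.03359626 303.09321487] [663.49962134 172.87461935]
(56, -4, 5) [301.4547537  458.51640949] [514.48730474  83.74654631]
(56, -120, 5) [135.23828886 455.50701264] [620.10238021  64.61862297]
```

View pics/s12.png

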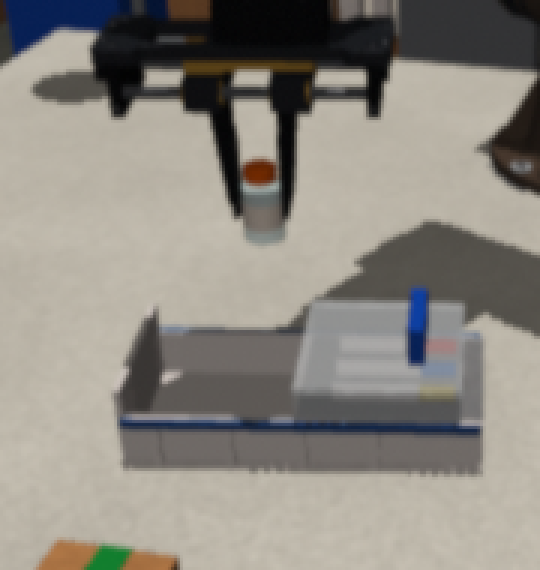

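The kit model's corners project onto the picture within a pixel or two, and the vial is held upright at crop (262,200). I'll move over the pocket and lower.

>>> {"method": "apply_moves", "body": {
  "commands": [
    [[0.6, -0.09, 0], [0.09, 0.14, 0.37]],
    [[0.55, -0.09, 0.2], [0, 0, 0]],
    [[0, 0, 0.7], [0, 0, 0]],
    [[0, 0, 0.9], [0, 0, 0]],
    [[0, 0, 0.9], [0, 0, 0]],
    [[0, 0, 0.4], [0, 0, 0]],
    [[0, 0, 0], [0, 0, 0]]
  ]
}}

```text
t: 18.2
eef_pos: [562.9, -212.6, 68.2]
eef_rot: [-179.9, -0.1, -78.3]
ft_force: [0.6, -0.1, -1.0]
finger_gap: 27.5
```

```bash
python3 -c "
from h import *
plan(559,-209,24,-78.5)
p,d=imaging.snapshot('scene');cv2.imwrite('pics/s13.png',p[110:250,120:300,::-1].repeat(4,0).repeat(4,1))"
```

```text
t 18.2 pos [ 562.9 -212.6   68.2] [-1.799e+02 -1.200e-01 -7.835e+01] F [ 0.6 -0.1 -1. ] gap 27.5
turn units [-0.03 -0.03  0.04] shift units [-0.15  0.11  1.47] after turn [-0.14  0.1   1.47]
```

View pics/s13.png

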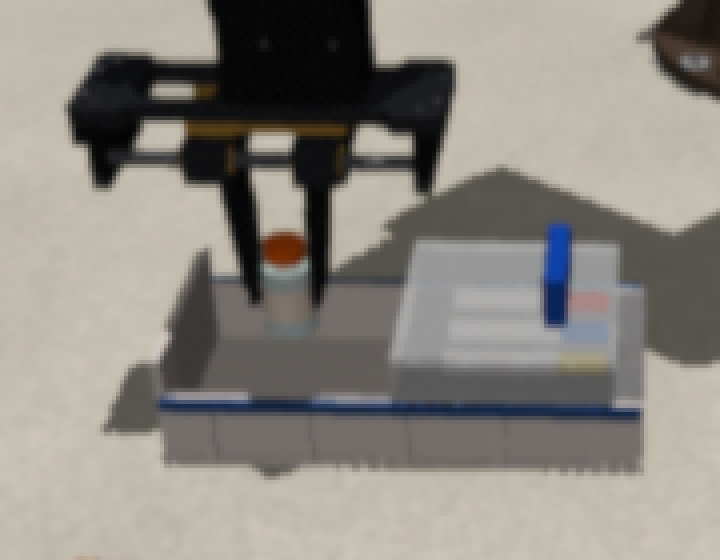

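>>> {"method": "apply_moves", "body": {
  "commands": [
    [[-0.1, 0.1, 0.4], [-0.03, -0.03, 0]],
    [[0, 0, 0.5], [0, 0, 0]],
    [[0, 0, 0.3], [0, 0, 0]],
    [[0, 0, 0.1], [0, 0, 0]],
    [[0, 0, 0], [0, 0, 0]]
  ]
}}

```text
t: 18.88
eef_pos: [560.2, -210.6, 28.6]
eef_rot: [-179.9, -0.1, -78.3]
ft_force: [0.5, -0.5, -0.2]
finger_gap: 27.4
```

```bash
python3 -c "
from h import *
plan(559,-209,24,-78.5)
p,d=imaging.snapshot('scene');cv2.imwrite('pics/s14.png',p[110:250,120:300,::-1].repeat(4,0).repeat(4,1))"
```

```text
t 18.88 pos [ 560.2 -210.6   28.6] [-1.7987e+02 -1.1000e-01 -7.8330e+01] F [ 0.5 -0.5 -0.2] gap 27.4
turn units [-0.03 -0.03  0.04] shift units [-0.06  0.03  0.15] after turn [-0.06  0.03  0.15]
```

View pics/s14.png

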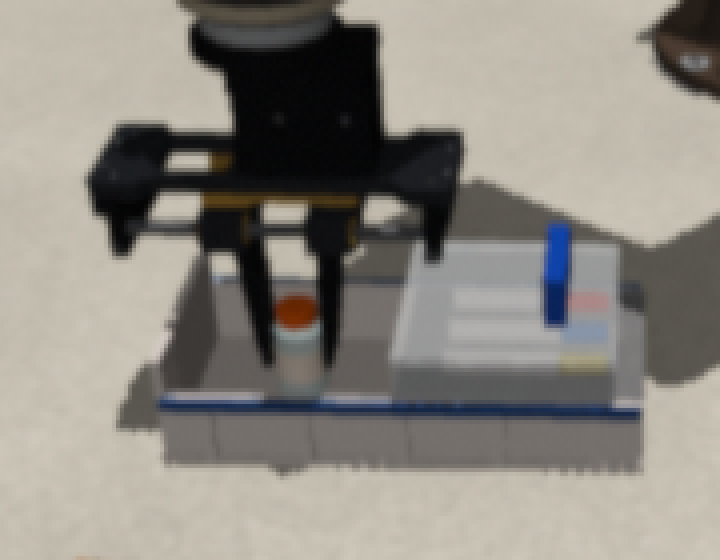

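>>> {"method": "apply_moves", "body": {
  "commands": [
    [[-0.03, 0, 0.08], [0, 0, 0]],
    [[0, 0, 0.05], [0, 0, 0]],
    [[0, 0, 0], [0, 0, 0]]
  ]
}}

```text
t: 19.3
eef_pos: [560.4, -209.8, 25.3]
eef_rot: [-179.8, -0.2, -78.3]
ft_force: [0.5, 0.2, -1.2]
finger_gap: 27.6
```

>>> {"method": "apply_moves", "body": {
  "commands": [
    [[0, 0, 0.05], [0, 0, 0]],
    [[0, 0, 0.05], [0, 0, 0]],
    [[0, 0, 0], [0, 0, 0]]
  ]
}}

```text
t: 19.68
eef_pos: [561.0, -210.0, 24.2]
eef_rot: [-179.7, -0.2, -78.3]
ft_force: [0.3, -0.5, -0.9]
finger_gap: 27.7
```

>>> {"method": "apply_moves", "body": {
  "commands": [
    [[0, 0, 0.08], [0, 0, 0]],
    [[0, 0, 0], [0, 0, 0]]
  ]
}}

```text
t: 19.92
eef_pos: [561.6, -210.0, 23.3]
eef_rot: [-179.6, -0.3, -78.3]
ft_force: [-0.6, -0.1, -0.6]
finger_gap: 27.6
```

```bash
python3 -c "
from h import *
plan(559,-209,24,-78.5)
p,d=imaging.snapshot('scene');cv2.imwrite('pics/s15.png',p[150:250,150:250,::-1].repeat(6,0).repeat(6,1))"
```

```text
t 19.93 pos [ 561.6 -210.    23.3] [-179.61   -0.29  -78.32] F [-0.6 -0.1 -0.6] gap 27.6
turn units [-0.1  -0.07  0.04] shift units [-0.05  0.08 -0.02] after turn [-0.05  0.08 -0.02]
```

View pics/s15.png

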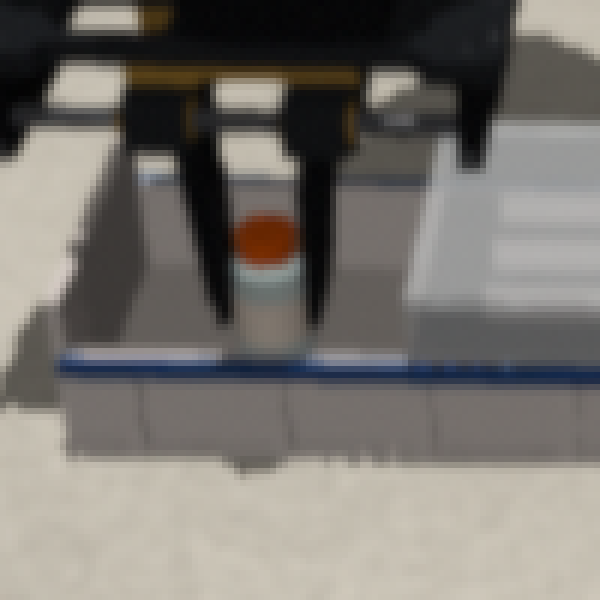

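>>> {"method": "apply_moves", "body": {
  "commands": [
    [[0, 0, 0.1], [-0.1, -0.07, 0]],
    [[0, 0, 0], [0, 0, 0]]
  ]
}}

```text
t: 20.23
eef_pos: [562.2, -210.0, 21.5]
eef_rot: [-180.0, -0.0, -78.3]
ft_force: [0.4, -0.5, -0.6]
finger_gap: 27.5
```

>>> {"method": "apply_moves", "body": {
  "commands": [
    [[0, 0, 0.1], [0, 0, 0]],
    [[0, 0, 0], [0, 0, 0]]
  ]
}}

```text
t: 20.48
eef_pos: [562.8, -209.9, 19.7]
eef_rot: [-179.9, -0.1, -78.3]
ft_force: [-0.2, -0.9, -0.5]
finger_gap: 27.5
```

```bash
python3 -c "
from h import *
p,d=imaging.snapshot('scene');cv2.imwrite('pics/s16.png',p[150:250,150:250,::-1].repeat(6,0).repeat(6,1))
m=ms(p,(170,170,220,220),(0,90,60),(15,255,255));v,u=np.nonzero(m);print('cap',u.min(),u.max(),v.min(),v.max(),u.mean(),v.mean(),len(u))
P=dp('scene',u,v,d);print(np.percentile(P[:,2],[5,25,50,75,95]),np.median(P,0))
for z in(48,52,57,60,64): print(z,proj('scene',[562.8,-209.9,z]))
plan(559,-209,24,-78.5)
q,d2=imaging.snapshot('top');m=ms(q,(350,215,410,275),(0,90,40),(15,255,255));v,u=np.nonzero(m);print(len(u));cv2.imwrite('pics/t16.png',q[180:300,280:440,::-1].repeat(4,0).repeat(4,1))
"
```

```text
cap 188 199 186 193 193.6153846153846 189.55128205128204 78
[47.59214768 51.96695517 55.6430605  56.61233773 57.8270145 ] [ 565.57437509 -209.64340161   55.6430605 ]
48 [194.02185122 191.76480404]
52 [193.85162997 190.16951306]
57 [193.63768993 188.16449539]
60 [193.50870085 186.95562686]
64 [193.33598084 185.33691787]
t 20.52 pos [ 562.8 -210.    19.7] [-1.7987e+02 -8.0000e-02 -7.8330e+01] F [ 0.8 -1.  -1. ] gap 27.8
turn units [-0.03 -0.02  0.04] shift units [-0.06  0.12 -0.15] after turn [-0.06  0.12 -0.14]
62
```

View pics/s16.png

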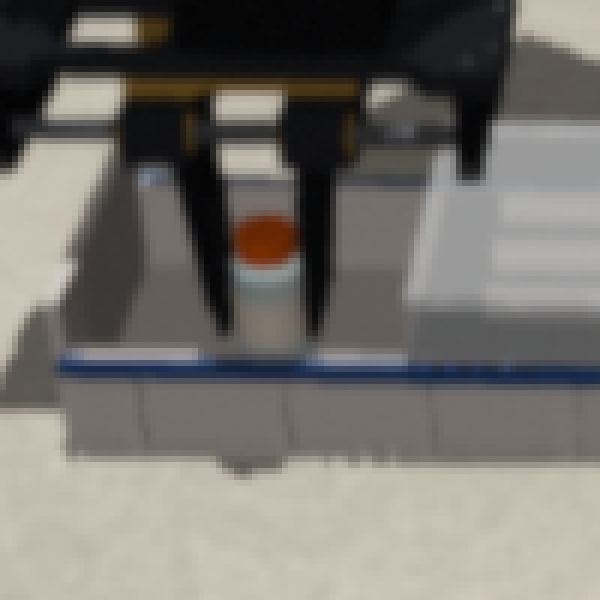

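The cap stayed still while the fingers slid down, and its top measures about 57 mm, which is 5 + 52, so the vial is standing on the pocket floor. Releasing.

>>> {"method": "apply_moves", "body": {
  "commands": [
    [[0, 0, 0], [0, 0, 0]],
    [[0, 0, 0], [0, 0, 0]],
    [[0, 0, 0], [0, 0, 0]],
    [[0, 0, 0], [0, 0, 0]]
  ],
  "jaw": -0.2
}}

```text
t: 21.08
eef_pos: [562.4, -210.0, 18.6]
eef_rot: [-179.9, -0.0, -78.3]
ft_force: [0.2, -0.7, 0.1]
finger_gap: 56.3
```

>>> {"method": "apply_moves", "body": {
  "commands": [
    [[0, 0, -0.3], [0, 0, 0]],
    [[0, 0, -0.5], [0, 0, 0]],
    [[0, 0, -0.9], [0, 0, 0]],
    [[0, 0, -0.9], [0, 0, 0]],
    [[0, 0, -0.9], [0, 0, 0]],
    [[0, 0, -0.7], [0, 0, 0]]
  ]
}}

```text
t: 21.82
eef_pos: [561.9, -209.9, 152.4]
eef_rot: [-179.9, -0.1, -78.3]
ft_force: [-0.3, -0.4, -0.3]
finger_gap: 57.3
```

```bash
python3 -c "
from h import *
p,d=imaging.snapshot('scene');cv2.imwrite('pics/s17.png',p[110:250,120:300,::-1].repeat(4,0).repeat(4,1))
B=((105,140,50),(125,255,255));m=ms(p,(235,150,280,200),*B);v,u=np.nonzero(m)
P=dp('scene',u,v,d);k=P[:,2]>80;print('bar',len(u),np.median(P[k],0), P[k].min(0),P[k].max(0))
q,d=imaging.snapshot('top');m=ms(q,(295,210,345,290),*B);cv2.imwrite('pics/t17.png',q[180:300,280:440,::-1].repeat(4,0).repeat(4,1))
plan(551.7-110*.199-5,-170+110*.98,130,-78.5)"
```

```text
bar 120 [546.37256363 -71.39159625  95.67301536] [503.45556768 -83.89687677  80.50724339] [1306.37193422  121.45924159  541.38965515]
t 21.93 pos [ 562.7 -210.2  153.4] [-1.7977e+02 -1.7000e-01 -7.8340e+01] F [ 0.9 -0.7 -0.1] gap 56.9
turn units [-0.06 -0.04  0.04] shift units [-5.09  0.24  0.76] after turn [-5.09  0.25  0.78]
```

View pics/s17.png

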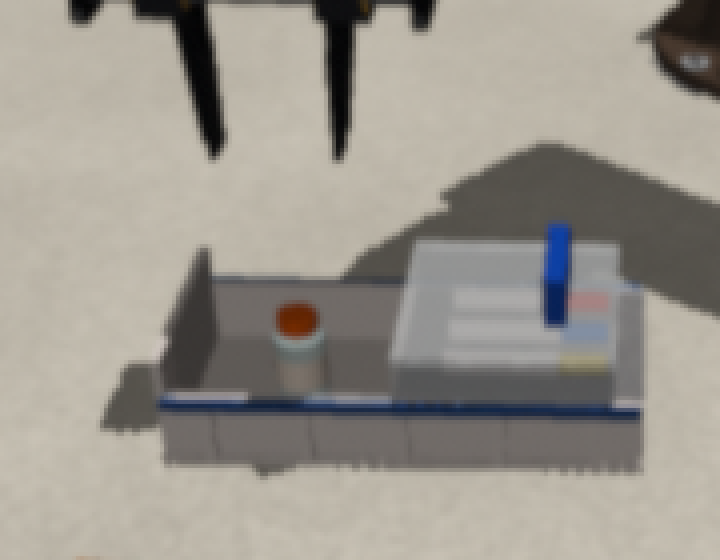

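View pics/t17.png

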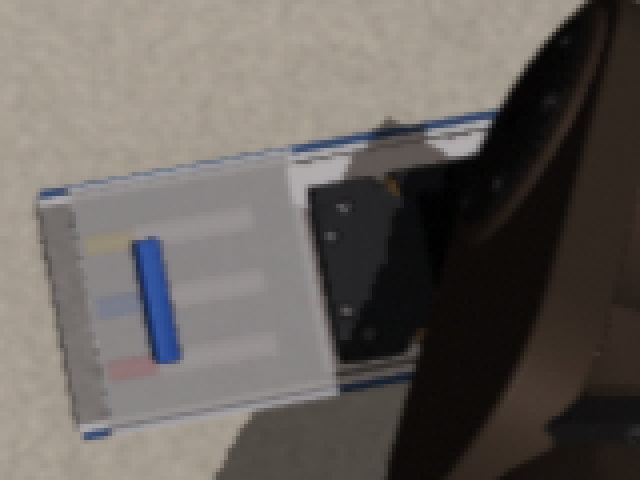

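```bash
python3 -c "
from h import *
b=atz('top',(319.0,254.8),97);print(b)
plan(b[0],b[1],125,-78.5)"
```

```text
[531.85427237 -72.77123543  97.        ]
t 21.93 pos [ 562.7 -210.2  153.4] [-1.7977e+02 -1.7000e-01 -7.8340e+01] F [ 0.9 -0.7 -0.1] gap 56.9
turn units [-0.06 -0.04  0.04] shift units [-4.7   0.09  0.93] after turn [-4.7   0.09  0.95]
```

>>> {"method": "apply_moves", "body": {
  "commands": [
    [[-0.8, 0.02, 0.1], [-0.06, -0.04, 0.04]],
    [[-0.9, 0, 0.2], [0, 0, 0]],
    [[-0.9, 0, 0.2], [0, 0, 0]],
    [[-0.9, 0, 0.2], [0, 0, 0]],
    [[-0.8, 0, 0.1], [0, 0, 0]],
    [[-0.3, 0, 0], [0, 0, 0]],
    [[0, 0, 0], [0, 0, 0]]
  ],
  "jaw": 0
}}

```text
t: 22.8
eef_pos: [528.6, -64.8, 125.0]
eef_rot: [179.6, 0.2, -78.5]
ft_force: [0.1, 0.9, 0.1]
finger_gap: 47.3
```

```bash
python3 -c "
from h import *
plan(531.9,-72.8,74,-78.5)"
```

```text
t 22.8 pos [528.6 -64.8 125. ] [179.56   0.24 -78.46] F [0.1 0.9 0.1] gap 47.3
turn units [0.11 0.06 0.01] shift units [ 0.29 -0.07  1.7 ] after turn [ 0.28 -0.05  1.7 ]
```

>>> {"method": "apply_moves", "body": {
  "commands": [
    [[0.27, -0.05, 0], [0.11, 0.06, 0]],
    [[0, 0, 0.5], [0, 0, 0]],
    [[0, 0, 0.7], [0, 0, 0]],
    [[0, 0, 0.4], [0, 0, 0]],
    [[0, 0, 0], [0, 0, 0]]
  ]
}}

```text
t: 23.42
eef_pos: [532.1, -75.6, 73.4]
eef_rot: [-180.0, -0.0, -78.7]
ft_force: [0.4, -0.2, 0.3]
finger_gap: 47.5
```

```bash
python3 -c "
from h import *
plan(531.9,-72.8,74,-78.5)
p,d=imaging.snapshot('scene');cv2.imwrite('pics/s18.png',p[110:250,120:300,::-1].repeat(4,0).repeat(4,1))"
```

```text
t 23.43 pos [532.1 -75.6  73.4] [-1.7998e+02 -2.0000e-02 -7.8660e+01] F [ 0.4 -0.2  0.3] gap 47.5
turn units [-0.01 -0.01 -0.04] shift units [-0.09 -0.01 -0.02] after turn [-0.09 -0.01 -0.02]
```

View pics/s18.png

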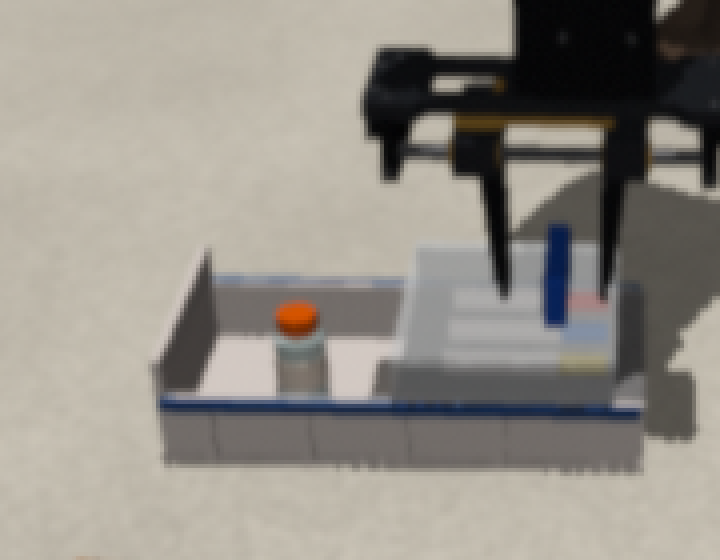

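The vial stands upright in the pocket and the fingers straddle the bar. I'll grip it and slide the cover closed.

>>> {"method": "apply_moves", "body": {
  "commands": [
    [[0, 0, 0], [0, 0, 0]],
    [[0, 0, 0], [0, 0, 0]],
    [[0, 0, 0], [0, 0, 0]],
    [[0, 0, 0], [0, 0, 0]],
    [[0.3, 0, 0], [0, 0, 0]],
    [[0.45, 0, 0], [0, 0, 0]],
    [[0.45, 0, 0], [0, 0, 0]],
    [[0.45, 0, 0], [0, 0, 0]],
    [[0.45, 0, 0], [0, 0, 0]],
    [[0.45, 0, 0], [0, 0, 0]]
  ],
  "jaw": 1,
  "newtons": 25
}}

```text
t: 24.72
eef_pos: [549.2, -155.6, 75.4]
eef_rot: [-179.8, -0.1, -78.6]
ft_force: [1.9, 2.9, -2.2]
finger_gap: 11.9
```

```bash
python3 -c "
from h import *
plan(551.7+15*.199,-170-15*.98,74,-78.5)
p,d=imaging.snapshot('scene');cv2.imwrite('pics/s19.png',p[110:250,120:300,::-1].repeat(4,0).repeat(4,1))"
```

```text
t 24.73 pos [ 549.2 -155.6   75.4] [-1.7979e+02 -8.0000e-02 -7.8630e+01] F [ 1.9  2.9 -2.2] gap 11.9
turn units [-0.05 -0.02 -0.03] shift units [0.99 0.01 0.05] after turn [0.99 0.01 0.05]
```

View pics/s19.png

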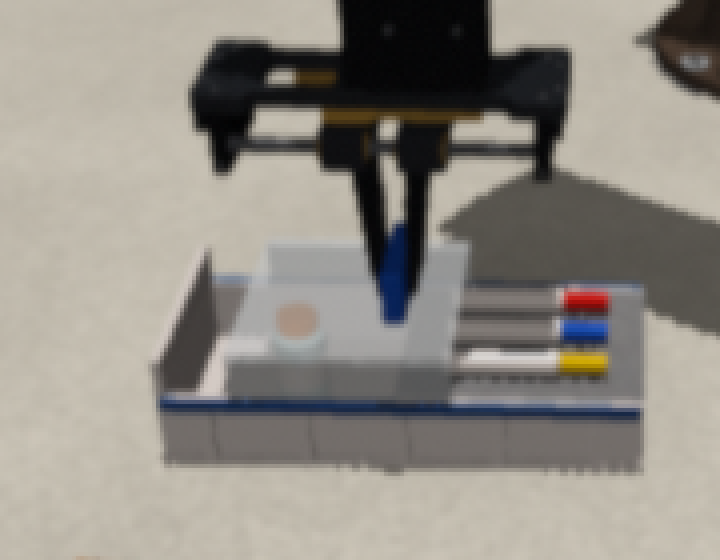

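>>> {"method": "apply_moves", "body": {
  "commands": [
    [[0.35, 0, 0.05], [0, 0, 0]],
    [[0.35, 0, 0], [0, 0, 0]],
    [[0.2, 0, 0], [0, 0, 0]],
    [[0.15, 0, 0], [0, 0, 0]]
  ]
}}

```text
t: 25.28
eef_pos: [555.2, -186.2, 75.3]
eef_rot: [-179.8, 0.2, -78.8]
ft_force: [1.9, 46.6, 14.9]
finger_gap: 11.9
```

>>> {"method": "apply_moves", "body": {
  "commands": [
    [[0.15, 0, 0], [0, 0, 0]],
    [[0.15, 0, 0], [0, 0, 0]]
  ]
}}

```text
t: 25.52
eef_pos: [555.2, -186.0, 75.3]
eef_rot: [180.0, 1.1, -78.8]
ft_force: [1.7, 30.5, 10.0]
finger_gap: 11.6
```

>>> {"method": "apply_moves", "body": {
  "commands": [
    [[0, 0, 0], [0, 0, 0]],
    [[0, 0, 0], [0, 0, 0]],
    [[0, 0, 0], [0, 0, 0]],
    [[0, 0, 0], [0, 0, 0]]
  ],
  "jaw": 0
}}

```text
t: 26.02
eef_pos: [555.1, -185.8, 75.1]
eef_rot: [179.9, 1.0, -78.8]
ft_force: [-0.8, 0.0, -0.3]
finger_gap: 45.0
```

>>> {"method": "apply_moves", "body": {
  "commands": [
    [[0, 0, -0.5], [0, 0, 0]],
    [[0, 0, -0.9], [0, 0, 0]],
    [[0, 0, -1], [0, 0, 0]],
    [[0, 0, -1], [0, 0, 0]],
    [[0, -1, -1], [0, 0, 0]],
    [[0, 1, -0.5], [0, 0, 0]],
    [[0, 1, 0], [0, 0, 0]],
    [[0, 1, 0], [0, 0, 0]],
    [[0, 1, 0], [0, 0, 0]],
    [[0, 1, 0], [0, 0, 0]]
  ]
}}

```text
t: 27.28
eef_pos: [435.8, -213.7, 236.5]
eef_rot: [-179.7, 0.7, -78.8]
ft_force: [0.1, -0.6, 0.3]
finger_gap: 47.3
```

```bash
python3 -c "
from h import *
plan(551.7+15*.199,-170-15*.98,74,-78.5)
p,d=imaging.snapshot('scene');cv2.imwrite('pics/s20.png',p[130:250,130:480,::-1].repeat(2,0).repeat(2,1))
cv2.imwrite('pics/s20k.png',p[130:250,140:290,::-1].repeat(5,0).repeat(5,1))
q,d=imaging.snapshot('top');cv2.imwrite('pics/t20.png',q[100:300,90:440,::-1].repeat(2,0).repeat(2,1))"
```

```text
t 27.27 pos [ 435.8 -213.7  236.5] [-179.72    0.66  -78.78] F [ 0.1 -0.6  0.3] gap 47.3
turn units [-0.07  0.16 -0.07] shift units [-0.11 -4.05  5.44] after turn [-0.16 -4.08  5.42]
```

View pics/s20.png

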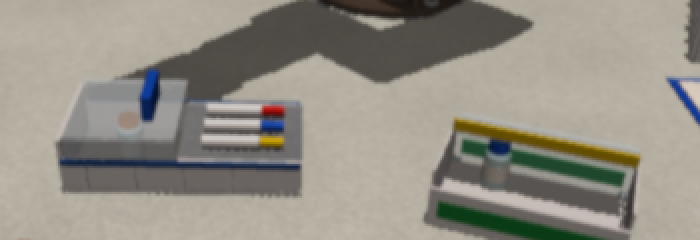

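View pics/s20k.png

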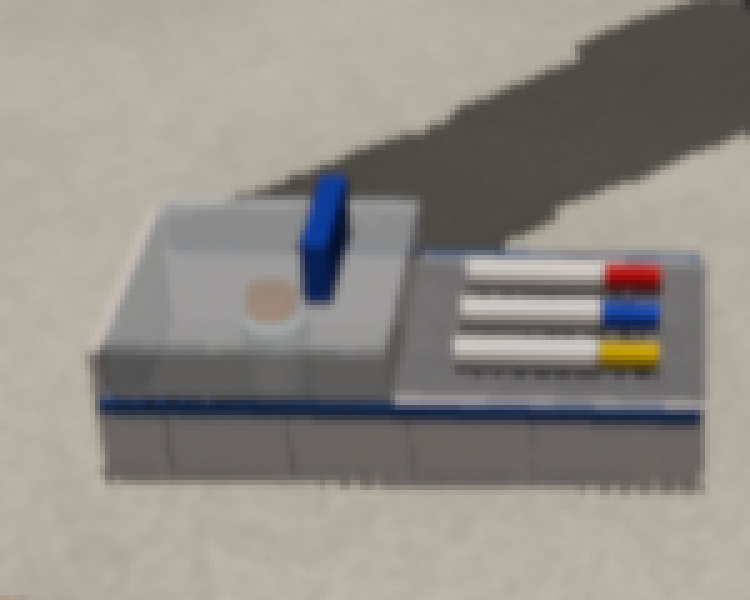

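View pics/t20.png

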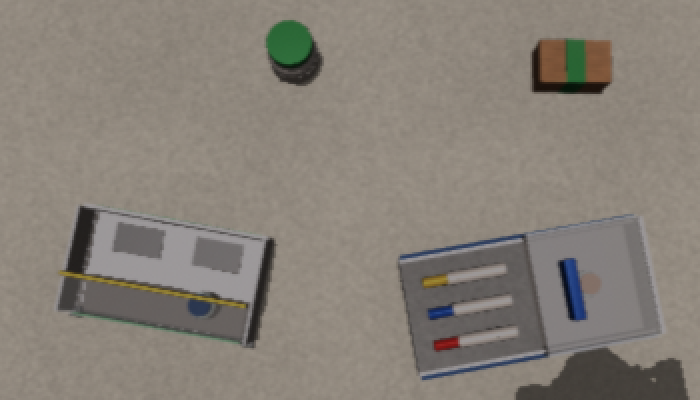

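```bash
python3 -c "
from h import *
q,d=imaging.snapshot('top')
v,u=np.nonzero(ms(q,(355,220,390,268),(105,140,50),(125,255,255)));b=atz('top',(u.mean(),v.mean()),97);print('bar',b,'travel from open',(b[:2]-[531.9,-72.8])@[.199,-.98])
v,u=np.nonzero(ms(q,(110,220,220,265),(20,120,80),(34,255,255)));print('rib',u.mean(),v.mean(),'was 166.6 244.4')
v,u=np.nonzero(ms(q,(178,240,205,265),(100,60,30),(130,255,255)));print('blue',u.mean(),v.mean(),'was 188.7 253.6')
job.finish_job()"
```

```text
bar [ 553.7663892  -183.75429889   97.        ] travel from open 113.08662435792242
rib 166.49 244.33 was 166.6 244.4
blue 188.73529411764707 253.55882352941177 was 188.7 253.6
the job is handed in; nothing more can be done
```

I completed the task and handed the job in at about 27 s of the 64 s allowed; no verdict is reported.

I slid the cover open to its stop and pushed the flap open with the near finger. I lifted the orange vial with the flap held at about 0.6 rad, judged from the pictures, and let the flap shut against the finger as I backed away. I then set the vial down in the pocket, let go of it, slid the cover closed to its stop and moved the arm clear.

**Last checks:**
- **Cover:** the bar travelled 113 mm from open to closed (114 mm nominal), and the cover looks flush with the end wall.
- **Flap and blue vial:** the rib and the blue cap are within 0.2 pixel of where they started, so the flap is shut and the vial has not moved.
- **Orange vial:** its cap shows under the cover. It was upright just after release, with its top at about 57 mm, as expected for a vial standing on the floor.
- **Jar and carton:** they look undisturbed in the final pictures, but I did not measure them.

**What disagreed:**
- **Lowering the vial:** the force reading showed no clear floor contact. The fingers slid about 4 mm down the standing vial before I noticed from the cap height.
- **Opening the cover:** the wrist force reached about 41 N at the stop and the bar slipped in the jaws.
- **Closing the cover:** the wrist force reached about 47 N at the stop.

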